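Load two jaw blanks into a spring-loaded feed magazine

ROBOT

A 6-joint arm with a two-finger parallel gripper is mounted at the origin on the work surface. World frame = base frame: x ahead of the robot, y to its left, z up, the work surface at z = 0. Lengths are in m, angles in rad, forces in N, time in s.
With the tool pointing down it reaches from about 0.225 to 0.875 m from the base axis. Payload 3.4 kg.
Tool frame: the origin (TCP) lies between the finger pads; the fingertips stand 8 mm ahead of it and the grasp point (between the pads) lies 11 mm behind it; z points along the fingers, y is the line along which they close (so a half turn about z gives the same grasp; the last joint's range is limited). The gripper opens to 85 mm and grips with 20 to 120 N. Pads are 22 mm wide; open, the fingers measure 114 mm over their backs; the gripper's body (76 mm by 85 mm) begins 54 mm behind the grasp point. The pads swing forward as they close: fully open they stand 13 mm farther back than shut.
Start: joints at [1.179, 0.276, 1.505, -0, 1.361, -0.121], TCP at [0.154, 0.554, 0.208] pointing down, gripper open.
Joint ranges: [-2.89, 2.89], [-0.75, 2.08], [0.22, 2.7], [-1.18, 4.32], [0.11, 2.71], [-2.7, 2.7]. Speed limits (rad/s): [2.57, 2.57, 3.14, 3.14, 3.14, 3.14].

INTERFACE

Orientations are given as a unit quaternion [w, x, y, z].
In Python, from rig import manip, optics, finder gives the robot as it stands.
- The arm moves only by the tool servo_tool, never from a script. Its argument "increments" is a list of rows, each a list of 7 numbers: the shift along the tool's x, y, z in cm, then the turn, a rotation vector about the tool's x, y, z in degrees, then the closure, from -1 (fully open) to 1 (shut). In form: [[x, y, z, rx, ry, rz, gripper], ...]. A call has exactly 5 rows; each row shifts and turns the commanded pose from where the row before left it, along the tool's axes as they then stand; what a row does not reach is not made up. A row lasts 1/10 s, in which the tool goes at most 50 mm and 8.59 degrees, less where a joint would pass 70% of its speed; a pose out of reach is approached as far as the arm can. A call is refused whole if a number of a shift passes 5 or a number of a turn 8.59, either way. A call with a gripper value outside its range is refused whole. The fingers move at their own pace and stop on an object; "squeeze" is the grip in N (left out, the last holds). Time passes only in rows, so rows that do not move let the fingers close, or fill a call up. It gives the time, the measured TCP pose, the force, the opening and the grip force at its end, in the units of the state.
- manip.get_state(): the state, without advancing time (a new reading comes with each control period).
- optics.get_image(name): name is "side" or "top"; returns the picture (420x560x3 uint8, red, green, blue); there is no depth.
- optics.get_calibration(name): a dict with "fov_y" (degrees; the focal length in pixels is half the picture's height over the tangent of half this angle, whatever the lens; pixels are square), "cx", "cy" (the principal point, pixels), "dist_coeffs" ([k1, k2, p1, p2, k3] as OpenCV has them; the pictures are not rectified), "world_to_cam" (4x4, takes a point from world to camera coordinates). Camera axes: x right, y down, z forward; pixel columns grow to the right and rows downward; lengths in m; the calibration is good to about 2 mm. A picture is of the moment at which its call begins. get_calibration takes no time and is no camera call.
- manip.sign_off(): hands the job in; it is judged then, once.
Trained networks look in the newest picture that a camera, given by its name, has taken for a name from the list of things; names that differ only in an ending like _2 or _b are one class to them, and where a whole thing is asked for, a point or a joint stands for the part that bears it (a point fixed in the world has none). Each returns a list of dicts, best first, with "p" (0 to 1); they miss things now and then, are a little off and sometimes report something else, mostly with a low value. They report only what shows in the picture. A call takes as long as a camera call. They do not tell look-alikes from the thing itself.
- finder.silhouettes(label, camera): "region" (420x560 bool, what is visible of it) and "box" ([centre column, centre row, width, height] in pixels, round what is visible of it).
- finder.tip_of(label, camera): "at" ([column, row] in pixels: a listed point, or the origin of a listed thing).
The state is a dict: "clock": time; "qpos": joint angles; "qd": joint speeds; "effort": joint torques, N m; "position": TCP position; "ee_rot": TCP orientation; "contact_force": force on the tool from outside, world axes, zero at the start; "moment": the same for the moment, N m; "width": finger opening in m; "gripper_force": force on a finger pad.
Only numpy, scipy, OpenCV 4.12 (cv2) and the standard library are available. Lean on these libraries where they do the work, as an engineer would, in place of code of your own. Each camera call takes 0.05 s, during which the arm holds its last target. There are 200 camera calls.

TASK

Load the two small grooved aluminium jaw blanks lying on the bench into the spring-loaded magazine, one at a time and lying flat: set each in the mouth, then press it down past the two sprung retaining lips until they snap shut above it and it stays caught beneath them. Do not ram the magazine, and leave the big stepped jaw, the wrench and the screwdriver alone.

Things in the scene. Friction and masses are not known exactly. Their poses are not given: they have to be found in the camera images.
- blank_a_center (a point): Centre (half-way up) of a loose bare-aluminium jaw blank, a block 60 x 44 x 22 mm (own x, y, z), 130 to 200 g, lying flat, with two dark screw recesses on top and fine upright grooves on both ends. x along the 60 mm, z up; a half turn makes no difference. Grip it across the 44 mm by its upper 8 to 10 mm only, so that its lower part is free to enter the magazine.
- blank_b_center (a point): Centre of the second jaw blank, identical to the first; the order of loading is free.
- magazine: Upright grey box magazine, bolted to the bench on a 160 x 86 x 6 mm aluminium flange. Origin: centre of its underside, on the bench; x along the well's length, z up. Open-topped well 61.5 (x) by 45.5 mm (y) inside, 6 mm walls, each long wall with a 12 mm upright slot at mid-length. Black lip housings 14 mm thick, up to 72 mm high, outside both end walls.
- mouth (a point): Centre of the well's mouth, level with the flat rim (no lead-in), 77 mm above the bench. A blank has 0.75 mm of play each side, so feel for the fit: set in, it stops on the lips with its underside about 68 mm above the bench and 13 mm of it showing; at 77 mm it stands on the rim. Fingers do not fit between blank and wall: let go, then press its top with closed fingertips.
- caught (a point): Point on the well's axis, 61 mm above the bench, level with the lips' flat undersides. Pressing a blank past the lips takes about 8 to 15 N. They snap shut once its top is below this level: press the top to about 57 mm above the bench, then withdraw, and the spring lifts it against the lips. Two blanks fill the magazine (centres then 28 and 50 mm high).
- plate (a joint): Sprung plate in the well that carries the stack, in m: 0 = up, its top 60 mm above the bench (empty); grows as it is pressed down; end stop at 0.050. Spring 3 N at 0, 8 N at 0.050. Reads about 0.021 with one blank caught, 0.043 with two, so a full stack can be pressed only some 6 mm past its caught height.
- lip_a (a joint): Sprung steel lip at the magazine's +x end, 24 mm wide, flat underside 61 mm and sloped top up to 70 mm above the bench, sticking 4 mm into the well. 0 = shut, grows as it is pushed outward into the wall, in m; spring 1.5 N at 0, 2.7 N at 0.004.
- lip_b (a joint): The same lip at the -x end.
- soft_jaw: Bystander: big stepped aluminium jaw, 110 x 50 mm, 50 mm high, too large for the magazine. Origin at the centre of its underside, x along its length.
- wrench: Bystander: steel wrench lying on the bench, x along its length.
- screwdriver: Bystander: blue-handled screwdriver lying on the bench, x along its length.
Things that resemble listed ones, but are neither listed nor needed, are in the scene too. Leave any orange or purple look-alike of the part that bears blank_b_center alone.

How it is judged:
On the way:
1. one blank is caught beneath both shut lips (value of joint plate above 0.017 m and value of joint each of lip_a, lip_b below 0.0015 m and ((z of blank_a_center in the frame of magazine below 0.0525 m and horizontal distance between blank_a_center and magazine below 0.004 m) or (z of blank_b_center in the frame of magazine below 0.0525 m and horizontal distance between blank_b_center and magazine below 0.004 m))), for 0.2 s.
At the end, for the whole second after the job is handed in: Both blanks lie flat (within 0.06 rad) one on the other in the magazine's well (centres within 4 mm of its axis, none higher than 52.5 mm above the bench), both lips shut above them (within 1.5 mm of home), the plate at rest between 39 and 47 mm down (value of joint plate between 0.039 and 0.047 m and value of joint each of lip_a, lip_b below 0.0015 m and z of each of blank_a_center, blank_b_center in the frame of magazine below 0.0525 m and horizontal distance between each of blank_a_center, blank_b_center and magazine below 0.004 m and angle between each of blank_a_center, blank_b_center's own z axis and vertical below 0.06 rad and velocity of joint plate between -0.01 and 0.01 m/s); the robot touches nothing.
It fails at once if the magazine is rammed (over 60 N on it) (contact force between magazine and anything else above 60 N).
It fails at once if a bystander is shifted by more than 25 mm (distance of any of soft_jaw, wrench, screwdriver from where it was at the start of the episode above 0.025 m).
It also fails if it takes over 72 s, if anything falls off the work surface, if the arm or the gripper's body presses on something with over 40 N, if the wrist force passes 120 N, or if a joint passes its speed limit or range.

## Working session

There is one attempt and no reset: what is moved stays moved. The work goes in short steps, Python scripts to look and compute and a tool call to move; the robot and the scene stay as the last step left them, time stands still between calls to the robot, and variables do not carry over. Pictures are saved under pics/ and viewed, at most 10 in all, crops included, and the job is handed in when it is done.

Besides the shell and the picture viewer there is one more tool, called after ">>>" as name(argument=value, ...), one argument or row to a line, values as JSON. servo_tool: Moves the arm, as the interface text tells. Its arguments: {"type":"object","properties":{"increments":{"type":"array","items":{"type":"array","items":{"type":"number"}}},"squeeze":{"type":"number"}},"required":["increments"]}

```bash
mkdir -p pics; ls; cat > h.py <<'E'
import numpy as np, cv2, json
from rig import manip, optics, finder
def K(n):
    c=optics.get_calibration(n); f=210/np.tan(np.radians(c["fov_y"])/2)
    return np.array([[f,0,c["cx"]],[0,f,c["cy"]],[0,0,1]]),np.array(c["dist_coeffs"],float),np.array(c["world_to_cam"])
def ray(n,px):
    k,d,T=K(n); u=cv2.undistortPoints(np.array(px,float).reshape(-1,1,2),k,d).reshape(-1,2)
    R=T[:3,:3]; o=-R.T@T[:3,3]; return o,np.c_[u,np.ones(len(u))]@R
def at_z(n,px,z):
    o,r=ray(n,px); return o+r*((z-o[2])/r[:,2])[:,None]
def proj(n,P):
    k,d,T=K(n); P=np.array(P,float).reshape(-1,3)
    return cv2.projectPoints(P,cv2.Rodrigues(T[:3,:3])[0],T[:3,3],k,d)[0].reshape(-1,2)
def snap(n,name):
    im=optics.get_image(n); cv2.imwrite("pics/"+name,cv2.cvtColor(im,cv2.COLOR_RGB2BGR)); return im
E
python3 - <<'E'
from h import *
s=manip.get_state(); print({k:np.round(v,3) for k,v in s.items()})
a=snap("top","t0.png"); b=snap("side","s0.png")
cv2.imwrite("pics/both0.png",cv2.cvtColor(np.hstack([cv2.resize(a,(400,300)),cv2.resize(b,(400,300))]),cv2.COLOR_RGB2BGR))
for n in("top","side"):
    k,d,T=K(n); print(n,k[0,0],d,np.round(-T[:3,:3].T@T[:3,3],3))
    for l in("blank_a_center","mouth","magazine","soft_jaw","wrench","screwdriver"):
        for r in finder.tip_of(l,n): print(n,l,round(r["p"],2),np.round(r["at"],1))
    for l in ("blank_a_center","magazine"):
        for r in finder.silhouettes(l,n): print(n,"sil",l,round(r["p"],2),np.round(r["box"],1),r["region"].sum())
E
```

```text
pics
{'clock': np.float64(0.0), 'qpos': array([ 1.179,  0.277,  1.506, -0.   ,  1.361, -0.121]), 'qd': array([ 0.002, -0.001, -0.   , -0.001,  0.   , -0.001]), 'effort': array([-1.0000e-03, -4.1676e+01, -2.4581e+01, -0.0000e+00,  1.1000e-02,
       -0.0000e+00]), 'position': array([0.154, 0.554, 0.207]), 'ee_rot': array([-0.   ,  0.135,  0.991, -0.001]), 'contact_force': array([-0.482, -0.63 , -0.01 ]), 'moment': array([ 0.002, -0.06 ,  0.007]), 'gripper_force': np.float64(0.0), 'width': np.float64(0.085)}
top 458.11678413863626 [-0.12733773  0.          0.          0.          0.        ] [0.405 0.005 1.079]
top blank_a_center 0.76 [195.7 210.6]
top mouth 0.82 [299.  231.8]
top mouth 0.7 [299.4 237.6]
top mouth 0.66 [196.4 260.7]
top magazine 0.73 [298.4 238.8]
top soft_jaw 0.95 [393.2 239. ]
top wrench 0.84 [319.5 150.6]
top screwdriver 0.83 [211.7 143.7]
top screwdriver 0.36 [196.6 262.6]
top sil blank_a_center 0.6 [192.7 211.2  18.6  30.3] 503
side 528.3241869797514 [0.02951439 0.         0.         0.         0.        ] [0.548 0.883 0.903]
side blank_a_center 0.92 [288.7 289. ]
side mouth 0.92 [315.5 187.3]
side magazine 0.8 [315.5 213.3]
side soft_jaw 0.84 [309.9 152.1]
side wrench 0.74 [223.1 193.9]
side screwdriver 0.56 [206.9 283.1]
side sil blank_a_center 0.71 [289.9 290.6  38.7  28.8] 674
side sil magazine 0.72 [318.4 202.   64.9  45.4] 2298
```

View pics/t0.png

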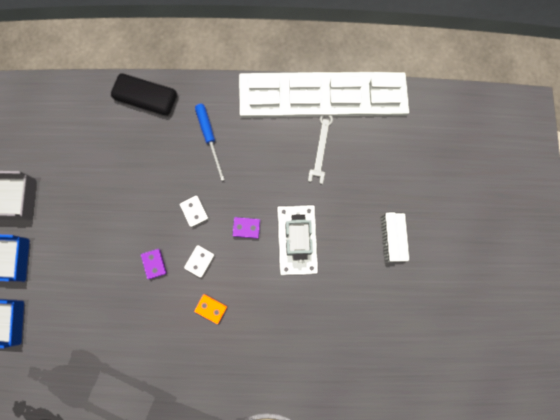

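View pics/s0.png

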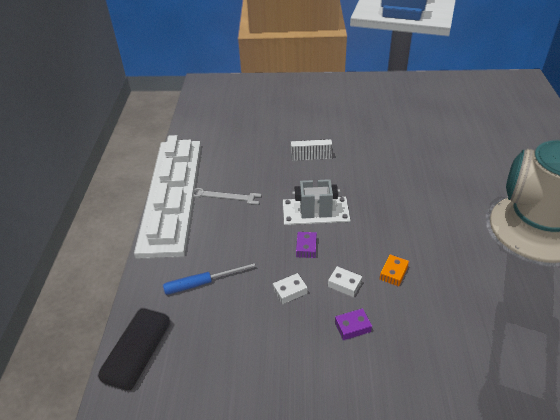

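The top view shows two bare blanks at (194,211) and (199,261). The look-alikes are purple at (246,228) and (153,264), and orange at (210,309). The magazine is at (298,239), and the bystanders are the jaw (397,238), wrench (320,150) and screwdriver (211,143). In the side view the bare blanks are at (290,289) and (345,281), with the magazine at (316,200). I choose the two bare-aluminium ones, and next fit their poses and check a close crop.

```bash
cat >> h.py <<'E'
from scipy.optimize import minimize
def box(x,y,yaw,L,W,z0,z1):
    c,s=np.cos(yaw),np.sin(yaw)
    return [[x+c*a*L/2-s*b*W/2,y+s*a*L/2+c*b*W/2,z] for a in(-1,1) for b in(-1,1) for z in(z0,z1)]
S=8
def hullmask(n,P,o,sh):
    h=cv2.convexHull(proj(n,P).astype(np.float32)).reshape(-1,2)
    m=np.zeros((sh[0]*S,sh[1]*S),np.uint8); cv2.fillPoly(m,[np.round(((h-o+.5)*S)-.5).astype(np.int32)],1)
    return cv2.resize(m.astype(np.float32),(sh[1],sh[0]),interpolation=cv2.INTER_AREA)
def fit(views,x0,L,W,z0,z1):
    """views: list of (camera, soft mask crop, crop origin)"""
    def cost(p): return sum(np.abs(hullmask(n,box(*p,L,W,z0,z1),o,m.shape)-m).sum() for n,m,o in views)
    best=None
    for dy in (-.15,0,.15):
        q=np.array(x0)+[0,0,dy]
        r=minimize(cost,q,method="Nelder-Mead",options=dict(initial_simplex=[q,q+[.006,0,0],q+[0,.006,0],q+[0,0,.15]],xatol=1e-5,fatol=1e-3))
        if best is None or r.fun<best.fun: best=r
    return best.x,best.fun
def soft(im,px,h,lo=70,hi=170,fill=False):
    o=np.round(np.array(px)).astype(int)-h; c=im[o[1]:o[1]+2*h,o[0]:o[0]+2*h].astype(float)
    g=c.min(2); m=np.clip((g-lo)/(hi-lo),0,1)
    n,l,st,_=cv2.connectedComponentsWithStats((m>.15).astype(np.uint8)); 
    k=l[h-3:h+3,h-3:h+3]; k=np.bincount(k[k>0]).argmax(); keep=cv2.dilate((l==k).astype(np.uint8),np.ones((3,3)))
    cs,_=cv2.findContours((l==k).astype(np.uint8),cv2.RETR_EXTERNAL,cv2.CHAIN_APPROX_NONE)
    f=np.zeros(m.shape,np.uint8); cv2.drawContours(f,cs,-1,1,-1); inner=cv2.erode(f,np.ones((3,3)))
    m=m*keep; m[inner>0]=1; return m,o
E
python3 - <<'E'
from h import *
t=cv2.cvtColor(cv2.imread("pics/t0.png"),cv2.COLOR_BGR2RGB); s=cv2.cvtColor(cv2.imread("pics/s0.png"),cv2.COLOR_BGR2RGB)
for nm,pt,ps in(("A",(194,211),(290,289)),("B",(199,261),(345,281))):
    x0=at_z("top",pt,.022)[0]; vt=("top",*soft(t,pt,24)); vs=("side",*soft(s,ps,30,50,130))
    for yaw in (0,.8,1.57,-.8):
        pass
    for lab,v in(("top",[vt]),("side",[vs]),("both",[vt,vs])):
        r=min((fit(v,[x0[0],x0[1],y],.06,.044,0,.022) for y in(0,.6,1.2,1.8,2.4)),key=lambda q:q[1]); print(nm,lab,np.round(r[0],4),round(r[1],1),[round(m.sum()) for _,m,_ in v])
x0=at_z("top",(298,239),.006)[0]; vt=("top",*soft(t,(298,239),42,90,190))
r=fit([vt],[x0[0],x0[1],1.57],.16,.086,0,.006);print("mag flange top",np.round(r[0],4),round(r[1],1),vt[1].sum())
for n,p in(("top",(298.4,238.8)),("side",(315.5,213.3))): print("mag org",at_z(n,[p],0))
for n,p in(("top",(299,231.8)),("top",(299.4,237.6)),("side",(315.5,187.3))): print("mouth",n,at_z(n,[p],.077))
p=np.r_[r[0][:2]]
big=lambda im,x,y,w,h:cv2.resize(im[y:y+h,x:x+w],(400,400*h//w),interpolation=cv2.INTER_CUBIC)
for im,n in((t,"top"),(s,"side")):
    pass
c=np.vstack([np.hstack([big(t,175,190,100,75),big(t,250,197,100,75)]),np.hstack([big(s,265,250,110,82)[:298],big(s,265,165,110,82)[:298]])])
cv2.imwrite("pics/crop.png",cv2.cvtColor(c,cv2.COLOR_RGB2BGR))
E
```

```text
A top [0.567  0.1981 1.7228] 1762.7 [2304]Traceback (most recent call last):
  File "<stdin>", line 8, in <module>
  File "<stdin>", line 8, in <genexpr>
  File "h.py", line 31, in fit
    r=minimize(cost,q,method="Nelder-Mead",options=dict(initial_simplex=[q,q+[.006,0,0],q+[0,.006,0],q+[0,0,.15]],xatol=1e-5,fatol=1e-3))
    res = _minimize_neldermead(fun, x0, args, callback, bounds=bounds,
                               **options)
    fxr = func(xr)
    fx = function(np.copy(x), *(wrapper_args + args))
  File "h.py", line 27, in cost
    def cost(p): return sum(np.abs(hullmask(n,box(*p,L,W,z0,z1),o,m.shape)-m).sum() for n,m,o in views)
                        ~~~^^^^^^^^^^^^^^^^^^^^^^^^^^^^^^^^^^^^^^^^^^^^^^^^^^^^^^^^^^^^^^^^^^^^^^^^^^^^
  File "h.py", line 27, in <genexpr>
    def cost(p): return sum(np.abs(hullmask(n,box(*p,L,W,z0,z1),o,m.shape)-m).sum() for n,m,o in views)
                                   ~~~~~~~~^^^^^^^^^^^^^^^^^^^^^^^^^^^^^^^
  File "h.py", line 22, in hullmask
    h=cv2.convexHull(proj(n,P).astype(np.float32)).reshape(-1,2)
                     ~~~~^^^^^
  File "h.py", line 12, in proj
    k,d,T=K(n); P=np.array(P,float).reshape(-1,3)
          ~^^^
  File "h.py", line 4, in K
    c=optics.get_calibration(n); f=210/np.tan(np.radians(c["fov_y"])/2)
ValueError: time passes only in moves, steps and waits
```

```bash
python3 - <<'E'
import re
s=open("h.py").read()
s=s.replace("def K(n):","import functools\n@functools.cache\ndef K(n):")
open("h.py","w").write(s)
E
cat > m.py <<'E'
from h import *
t=cv2.cvtColor(cv2.imread("pics/t0.png"),cv2.COLOR_BGR2RGB); s=cv2.cvtColor(cv2.imread("pics/s0.png"),cv2.COLOR_BGR2RGB)
def auto(im,p,h):
    c=im[p[1]-h:p[1]+h,p[0]-h:p[0]+h].min(2); lo=np.median(c)+12; 
    return soft(im,p,h,lo,2*(170)-lo if False else 190)
for im,p in((t,(194,211)),(s,(290,289))): c=im[p[1]-24:p[1]+24,p[0]-24:p[0]+24].min(2); print("levels",np.percentile(c,[5,30,50,60,70,80,95]))
for nm,pt,ps in(("A",(194,211),(290,289)),("B",(199,261),(345,281))):
    x0=at_z("top",pt,.022)[0]; vt=("top",*auto(t,pt,24)); vs=("side",*auto(s,ps,30))
    for lab,v in(("top",[vt]),("side",[vs]),("both",[vt,vs])):
        r=min((fit(v,[x0[0],x0[1],y],.06,.044,0,.022) for y in(0,.6,1.2,1.8,2.4)),key=lambda q:q[1]); print(nm,lab,np.round(r[0],4),round(r[1],1),[round(m.sum()) for _,m,_ in v])
x0=at_z("top",(298,239),.006)[0]; vt=("top",*auto(t,(298,239),42))
r=fit([vt],[x0[0],x0[1],0],.16,.086,0,.006);r2=fit([vt],[x0[0],x0[1],1.57],.16,.086,0,.006);print("mag flange top",np.round(r[0],4),round(r[1],1),np.round(r2[0],4),r2[1],vt[1].sum())
for n,p in(("top",(298.4,238.8)),("side",(315.5,213.3))): print("mag org",at_z(n,[p],0))
for n,p in(("top",(299,231.8)),("top",(299.4,237.6)),("side",(315.5,187.3))): print("mouth",n,at_z(n,[p],.077))
big=lambda im,x,y,w,h:cv2.resize(im[y:y+h,x:x+w],(400,298),interpolation=cv2.INTER_CUBIC)
c=np.vstack([np.hstack([big(t,165,195,100,75),big(t,250,200,100,75)]),np.hstack([big(s,265,250,110,82),big(s,265,160,110,82)])])
cv2.imwrite("pics/crop.png",cv2.cvtColor(c,cv2.COLOR_RGB2BGR))
E
python3 m.py
```

```text
levels [118.  120.  122.  124.  126.  216.8 254. ]
levels [100.  102.  104.  105.  107.  150.8 210. ]
A top [0.5779 0.1875 0.4828] 33.2 [546]
A side [0.578  0.1848 0.4291] 101.4 [598]
A both [0.5781 0.1865 0.4787] 138.8 [546, 598]
B top [ 0.4602  0.1691 -0.4761] 35.0 [571]
B side [0.4612 0.1665 2.6936] 80.7 [601]
B both [0.4613 0.1681 2.6537] 121.3 [571, 601]
mag flange top [ 0.5163 -0.0596  0.0768] 140.2 [ 0.516  -0.0593  0.0692] 142.1188725490196 2629.4313725490197
mag org [[ 0.51839599 -0.06325446  0.        ]]
mag org [[ 5.18460448e-01 -5.10409063e-02 -1.11022302e-16]]
mouth top [[ 0.52582927 -0.05944144  0.077     ]]
mouth top [[ 0.51300092 -0.06051762  0.077     ]]
mouth side [[ 0.51919196 -0.06000447  0.077     ]]
```

View pics/crop.png

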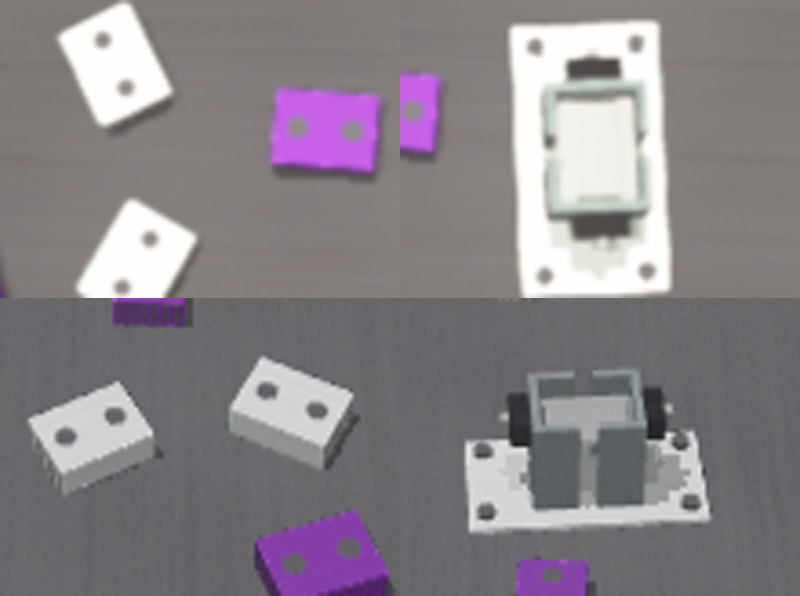

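The crop confirms it: the two bare blanks with dark holes lie at (0.578, 0.187), yaw 0.48 (A) and (0.461, 0.168), yaw −0.48 (B). The magazine is at about (0.516, −0.060), yaw ≈ 0.07. I'll turn −43° and travel above A.

>>> servo_tool(
  increments=[
    [0, 0, 0, 0, 0, -8.58, -0.4],
    [0, 0, 0, 0, 0, -8.58, -0.4],
    [0, 0, 0, 0, 0, -8.58, -0.4],
    [0, 0, 0, 0, 0, -8.58, -0.4],
    [0, 0, 0, 0, 0, -8.58, -0.4],
  ],
  squeeze=40,
)

```text
clock: 1.4
position: [0.1538, 0.5541, 0.2075]
ee_rot: [0.0, -0.24, 0.971, 0.0]
contact_force: [0.5, -0.6, 0.4]
width: 0.0598
gripper_force: 0.0
```

>>> servo_tool(
  increments=[
    [-1.38, -3.48, 0, 0, 0, 0, -0.4],
    [-1.38, -3.48, 0, 0, 0, 0, -0.4],
    [-1.38, -3.48, 0, 0, 0, 0, -0.4],
    [-1.38, -3.48, 0, 0, 0, 0, -0.4],
    [-1.38, -3.48, 0, 0, 0, 0, -0.4],
  ],
)

```text
clock: 1.9
position: [0.2961, 0.4303, 0.2076]
ee_rot: [0.0, -0.237, 0.972, 0.0]
contact_force: [0.4, 0.2, -0.4]
width: 0.0598
gripper_force: 0.0
```

>>> servo_tool(
  increments=[
    [-1.38, -3.48, 0, 0, 0, 0, -0.4],
    [-1.38, -3.48, 0, 0, 0, 0, -0.4],
    [-1.38, -3.48, 0, 0, 0, 0, -0.4],
    [-1.38, -3.48, 0, 0, 0, 0, -0.4],
    [-1.38, -3.48, 0, 0, 0, 0, -0.4],
  ],
)

```text
clock: 2.4
position: [0.4375, 0.3074, 0.2077]
ee_rot: [0.0, -0.237, 0.972, 0.0]
contact_force: [0.1, 1.0, -0.3]
width: 0.0597
gripper_force: 0.0
```

>>> servo_tool(
  increments=[
    [-1.38, -3.48, 0, 0, 0, 0, -0.4],
    [-1.38, -3.48, 0, 0, 0, 0, -0.4],
    [-1.38, -3.48, 0, 0, 0, 0, -0.4],
    [-1.38, -3.48, 0, 0, 0, 0, -0.4],
    [-1.38, -3.48, 0, 0, 0, 0, -0.4],
  ],
)

```text
clock: 2.9
position: [0.5788, 0.1846, 0.2076]
ee_rot: [0.0, -0.237, 0.972, 0.0]
contact_force: [0.6, 0.5, 0.2]
width: 0.0598
gripper_force: 0.0
```

>>> servo_tool(
  increments=[
    [-0.03, 0.23, 3.2, 0, 0, 0, -0.4],
    [0, 0, 3.2, 0, 0, 0, -0.4],
    [0, 0, 3.2, 0, 0, 0, -0.4],
    [0, 0, 3.2, 0, 0, 0, -0.4],
    [0, 0, 3.2, 0, 0, 0, -0.4],
  ],
)

```text
clock: 3.4
position: [0.5771, 0.1879, 0.0464]
ee_rot: [0.0, -0.237, 0.972, 0.0]
contact_force: [0.2, 0.5, 0.3]
width: 0.0597
gripper_force: 0.0
```

>>> servo_tool(
  increments=[
    [0, 0, 0.8, 0, 0, 0, -0.4],
    [0, 0, 0.8, 0, 0, 0, -0.4],
    [0, 0, 0.8, 0, 0, 0, -0.4],
    [0, 0, 0.56, 0, 0, 0, -0.4],
    [0, 0, 0, 0, 0, 0, -0.4],
  ],
)

```text
clock: 3.9
position: [0.577, 0.188, 0.018]
ee_rot: [0.0, -0.237, 0.972, 0.0]
contact_force: [0.1, -0.1, 0.6]
width: 0.0599
gripper_force: 0.0
```

```bash
python3 - <<'E'
from h import *
s=manip.get_state(); print(np.round(s["position"],4),np.round(s["contact_force"],1))
a=snap("side","s1.png");b=snap("top","t1.png")
c=np.hstack([cv2.resize(a[210:330,230:390],(480,360),interpolation=cv2.INTER_CUBIC),cv2.resize(b[170:270,150:250],(320,320),interpolation=cv2.INTER_CUBIC)[:, :] if False else cv2.resize(b[160:280,145:252],(320,360),interpolation=cv2.INTER_CUBIC)])
cv2.imwrite("pics/c1.png",cv2.cvtColor(c,cv2.COLOR_RGB2BGR))
E
```

```text
[0.577 0.188 0.018] [ 0.1 -0.1  0.6]
```

View pics/c1.png

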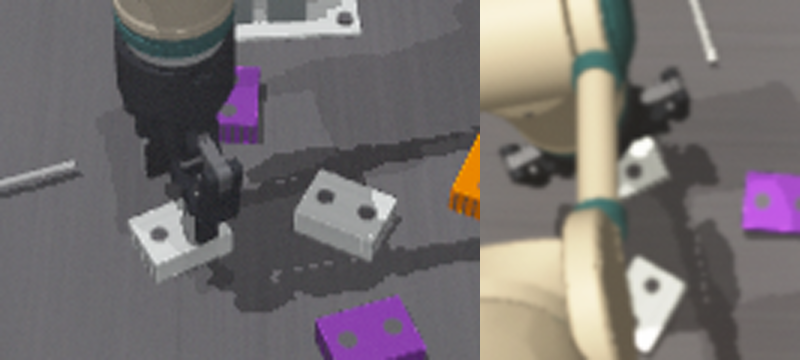

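The near finger stands at mid-length of blank A's side (crop pixel ~(205,235)), with the jaws straddling it squarely. I'll close and lift.

>>> servo_tool(
  increments=[
    [0, 0, 0, 0, 0, 0, 1],
    [0, 0, 0, 0, 0, 0, 1],
    [0, 0, 0, 0, 0, 0, 1],
    [0, 0, 0, 0, 0, 0, 1],
    [0, 0, 0, 0, 0, 0, 1],
  ],
  squeeze=50,
)

```text
clock: 4.5
position: [0.577, 0.188, 0.018]
ee_rot: [0.0, -0.237, 0.972, 0.0]
contact_force: [-0.3, -0.6, 0.0]
width: -0.0002
gripper_force: 0.0
```

>>> servo_tool(
  increments=[
    [0, 0, -1, 0, 0, 0, 1],
    [0, 0, -3, 0, 0, 0, 1],
    [0, 0, -3, 0, 0, 0, 1],
    [0, 0, -3, 0, 0, 0, 1],
    [0, 0, -2, 0, 0, 0, 1],
  ],
)

```text
clock: 5.0
position: [0.578, 0.1882, 0.1412]
ee_rot: [0.002, -0.237, 0.972, -0.0]
contact_force: [1.0, -0.1, -0.1]
width: 0.0001
gripper_force: 0.0
```

```bash
python3 - <<'E'
from h import *
a=snap("side","s2.png");b=snap("top","t2.png")
c=np.hstack([cv2.resize(a[150:330,200:440],(480,360),interpolation=cv2.INTER_CUBIC),cv2.resize(b[160:280,145:252],(320,360),interpolation=cv2.INTER_CUBIC)])
cv2.imwrite("pics/c2.png",cv2.cvtColor(c,cv2.COLOR_RGB2BGR))
for n in("side","top"):
  for r in finder.tip_of("blank_a_center",n): print(n,round(r["p"],2),np.round(r["at"],1),at_z(n,[r["at"]],.011).round(4))
E
```

```text
side 0.72 [287.3 286.2] [[0.583  0.1821 0.011 ]]
side 0.26 [315.8 192.5] [[ 0.5166 -0.1154  0.011 ]]
top 0.83 [192.  211.6] [[0.5755 0.1902 0.011 ]]
```

View pics/c2.png

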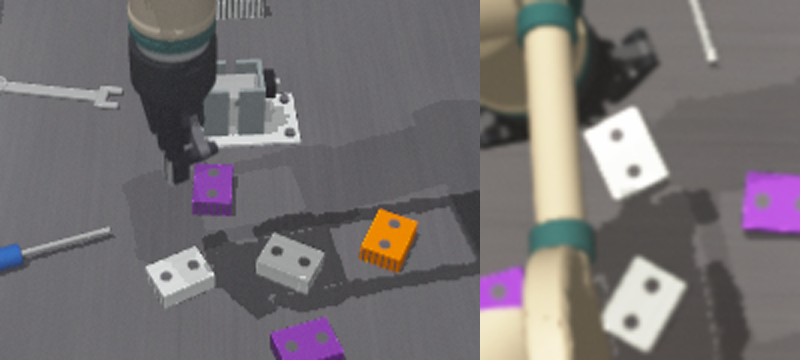

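```bash
python3 - <<'E'
from h import *
print("tip now (shut) z:",[(z,proj("side",[.578,.1882,z])[0].round(1)) for z in(.12,.133,.145,.16)])
for w in(.025,.03,.035):
  P=np.array([.577,.188])+w*np.array([-.461,.889]); print("near finger s1",w,[(z,proj("side",[*P,z])[0].round(1)) for z in(.01,.02,.03)])
s=manip.get_state();print(np.round(s["position"],4),s["width"])
for f in("s1","s2"):
  im=cv2.imread(f"pics/{f}.png").min(2); 
  r=im[225:300,275:315] if f=="s1" else im[190:260,270:315]
  print(f); ys,xs=np.where(r<45); print("lowest dark px",ys.max()+(225 if f=="s1" else 190), xs[ys==ys.max()]+(275 if f=="s1" else 270))
E
```

```text
tip now (shut) z: [(0.12, array([288.4, 254. ])), (0.133, array([288.3, 249.6])), (0.145, array([288.1, 245.4])), (0.16, array([287.9, 240.1]))]
near finger s1 0.025 [(0.01, array([295.5, 297.3])), (0.02, array([295.4, 294.3])), (0.03, array([295.3, 291.3]))]
near finger s1 0.03 [(0.01, array([296.5, 299. ])), (0.02, array([296.5, 296.1])), (0.03, array([296.4, 293.1]))]
near finger s1 0.035 [(0.01, array([297.7, 300.8])), (0.02, array([297.6, 297.8])), (0.03, array([297.5, 294.8]))]
[0.5769 0.188  0.1383] -0.0003920320430026764
s1
lowest dark px 290 [296 297 298]
s2
lowest dark px 256 [305 308 312]
```

Blank A is untouched: the fingers shut above it. The side view puts the fingertips about 25 mm higher than the reported TCP implies, so I'll calibrate the tip height by gently touching A's top (z = 22 mm) with the closed fingers.

>>> servo_tool(
  increments=[
    [0, 0, 3, 0, 0, 0, 1],
    [0, 0, 3, 0, 0, 0, 1],
    [0, 0, 3, 0, 0, 0, 1],
    [0, 0, 3, 0, 0, 0, 1],
    [0, 0, 0.6, 0, 0, 0, 1],
  ],
)

```text
clock: 5.7
position: [0.5724, 0.187, 0.0069]
ee_rot: [-0.005, -0.237, 0.972, 0.0]
contact_force: [-0.6, 0.1, 0.1]
width: 0.0001
gripper_force: 0.0
```

>>> servo_tool(
  increments=[
    [0, 0, 0, 0, 0, 0, 1],
    [0, 0, 0.05, 0, 0, 0, 1],
    [0, 0, 0.05, 0, 0, 0, 1],
    [0, 0, 0.05, 0, 0, 0, 1],
    [0, 0, 0.05, 0, 0, 0, 1],
  ],
)

```text
clock: 6.2
position: [0.5776, 0.1881, 0.0109]
ee_rot: [0.001, -0.237, 0.972, -0.0]
contact_force: [0.2, 0.5, 0.7]
width: 0.0
gripper_force: 0.0
```

>>> servo_tool(
  increments=[
    [0, 0, 0.06, 0, 0, 0, 1],
    [0, 0, 0.06, 0, 0, 0, 1],
    [0, 0, 0.06, 0, 0, 0, 1],
    [0, 0, 0.06, 0, 0, 0, 1],
    [0, 0, 0.06, 0, 0, 0, 1],
  ],
)

```text
clock: 6.7
position: [0.5769, 0.188, 0.0068]
ee_rot: [-0.0, -0.237, 0.972, 0.0]
contact_force: [-0.0, 0.1, -0.0]
width: 0.0
gripper_force: 0.0
```

>>> servo_tool(
  increments=[
    [0, 0, 0.05, 0, 0, 0, 1],
    [0, 0, 0.05, 0, 0, 0, 1],
    [0, 0, 0.05, 0, 0, 0, 1],
    [0, 0, 0.05, 0, 0, 0, 1],
    [0, 0, 0.0, 0, 0, 0, 1],
  ],
)

```text
clock: 7.2
position: [0.5769, 0.188, 0.0048]
ee_rot: [-0.0, -0.237, 0.972, 0.0]
contact_force: [-0.2, -0.3, 0.5]
width: 0.0002
gripper_force: 0.0
```

>>> servo_tool(
  increments=[
    [0, 0, 0.05, 0, 0, 0, 1],
    [0, 0, 0.05, 0, 0, 0, 1],
    [0, 0, 0.05, 0, 0, 0, 1],
    [0, 0, 0.05, 0, 0, 0, 1],
    [0, 0, 0.0, 0, 0, 0, 1],
  ],
)

```text
clock: 7.7
position: [0.5769, 0.188, 0.0028]
ee_rot: [-0.0, -0.237, 0.972, 0.0]
contact_force: [0.3, -0.1, 0.7]
width: 0.0002
gripper_force: 0.0
```

>>> servo_tool(
  increments=[
    [0, 0, 0.05, 0, 0, 0, 1],
    [0, 0, 0.05, 0, 0, 0, 1],
    [0, 0, 0.05, 0, 0, 0, 1],
    [0, 0, 0.0, 0, 0, 0, 1],
    [0, 0, 0.0, 0, 0, 0, 1],
  ],
)

```text
clock: 8.2
position: [0.5769, 0.188, 0.0014]
ee_rot: [0.0, -0.237, 0.972, 0.0]
contact_force: [-0.1, -0.4, -0.5]
width: 0.0001
gripper_force: 0.0
```

>>> servo_tool(
  increments=[
    [0, 0, 0.05, 0, 0, 0, 1],
    [0, 0, 0.05, 0, 0, 0, 1],
    [0, 0, 0.05, 0, 0, 0, 1],
    [0, 0, 0.0, 0, 0, 0, 1],
    [0, 0, 0.0, 0, 0, 0, 1],
  ],
)

```text
clock: 8.7
position: [0.5769, 0.188, -0.0001]
ee_rot: [-0.0, -0.237, 0.972, 0.0]
contact_force: [0.4, -0.2, 0.0]
width: -0.0
gripper_force: 0.0
```

>>> servo_tool(
  increments=[
    [0, 0, 0.05, 0, 0, 0, 1],
    [0, 0, 0.05, 0, 0, 0, 1],
    [0, 0, 0.05, 0, 0, 0, 1],
    [0, 0, 0.0, 0, 0, 0, 1],
    [0, 0, 0.0, 0, 0, 0, 1],
  ],
)

```text
clock: 9.2
position: [0.5769, 0.188, -0.0016]
ee_rot: [-0.0, -0.237, 0.972, 0.0]
contact_force: [-0.3, -0.3, -0.1]
width: -0.0002
gripper_force: 0.0
```

```bash
python3 - <<'E'
from h import *
a=snap("side","s3.png")
c=cv2.resize(a[190:330,210:390],(720,560),interpolation=cv2.INTER_CUBIC)
cv2.imwrite("pics/c3.png",cv2.cvtColor(c,cv2.COLOR_RGB2BGR))
E
```

```text
(no output)
```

View pics/c3.png

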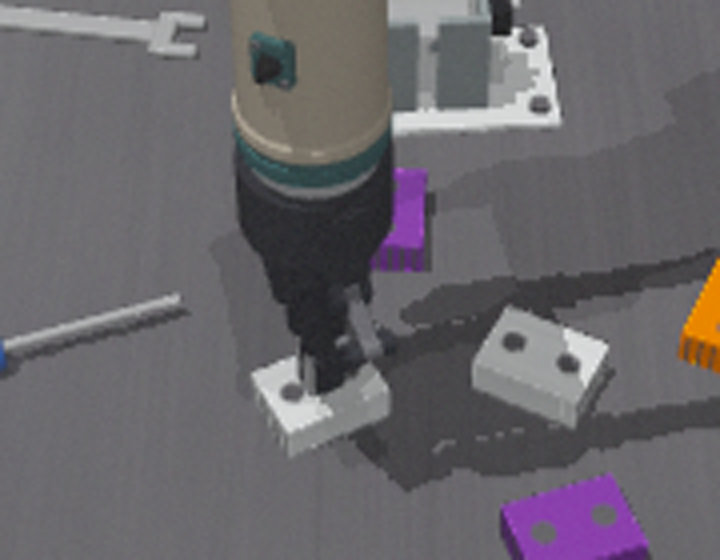

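The closed fingertips hang just over A's top centre (crop pixel ~(325,390)) and are not yet touching. I'll continue down in small steps.

>>> servo_tool(
  increments=[
    [0, 0, 0.05, 0, 0, 0, 1],
    [0, 0, 0.05, 0, 0, 0, 1],
    [0, 0, 0.05, 0, 0, 0, 1],
    [0, 0, 0.0, 0, 0, 0, 1],
    [0, 0, 0.0, 0, 0, 0, 1],
  ],
)

```text
clock: 9.75
position: [0.577, 0.188, -0.0017]
ee_rot: [0.0, -0.237, 0.972, -0.0]
contact_force: [-1.2, 0.2, 9.1]
width: 0.0002
gripper_force: 4.1
```

>>> servo_tool(
  increments=[
    [0, 0, 0.05, 0, 0, 0, 1],
    [0, 0, 0.05, 0, 0, 0, 1],
    [0, 0, 0.05, 0, 0, 0, 1],
    [0, 0, 0.0, 0, 0, 0, 1],
    [0, 0, 0.0, 0, 0, 0, 1],
  ],
)

```text
clock: 10.25
position: [0.577, 0.188, -0.0018]
ee_rot: [0.001, -0.237, 0.972, -0.0]
contact_force: [-4.0, -0.6, 16.2]
width: -0.0
gripper_force: 8.3
```

```bash
python3 -c "
from h import *
print(proj('side',[[.577,.188,z] for z in(.015,.022,.03)]),manip.get_state()['position'],manip.get_state()['contact_force'])"
```

```text
[[290.03149079 287.24012455]
 [289.96176055 285.15276485]
 [289.88133795 282.74547666]] [ 0.57702947  0.18799992 -0.00180711] [-3.97190237 -0.62733895 16.17331827]
```

Contact came at reported TCP z = −1.7 mm, so a closed tip sits 23.7 mm above the reported TCP. At 44 mm opening that becomes about 27 mm, so I'll grasp at TCP z ≈ −14.5 mm.

>>> servo_tool(
  increments=[
    [0, 0, -1, 0, 0, 0, 1],
    [0, 0, -2, 0, 0, 0, -0.4],
    [0, 0, 0, 0, 0, 0, -0.4],
    [0, 0, 0, 0, 0, 0, -0.4],
    [0, 0, 0, 0, 0, 0, -0.4],
  ],
)

```text
clock: 10.75
position: [0.5763, 0.1878, 0.0245]
ee_rot: [-0.001, -0.237, 0.972, 0.0]
contact_force: [-0.6, 0.5, 0.0]
width: 0.0584
gripper_force: 0.0
```

>>> servo_tool(
  increments=[
    [0, 0, 1.5, 0, 0, 0, -0.4],
    [0, 0, 1.5, 0, 0, 0, -0.4],
    [0, 0, 0.6, 0, 0, 0, -0.4],
    [0, 0, 0.4, 0, 0, 0, -0.4],
    [0, 0, 0, 0, 0, 0, -0.4],
  ],
)

```text
clock: 11.25
position: [0.5765, 0.1879, -0.0154]
ee_rot: [-0.001, -0.237, 0.972, 0.0]
contact_force: [-1.3, -0.1, 0.8]
width: 0.0597
gripper_force: 0.0
```

>>> servo_tool(
  increments=[
    [0, 0, 0, 0, 0, 0, 1],
    [0, 0, 0, 0, 0, 0, 1],
    [0, 0, 0, 0, 0, 0, 1],
    [0, 0, 0, 0, 0, 0, 1],
    [0, 0, 0, 0, 0, 0, 1],
  ],
  squeeze=50,
)

```text
clock: 11.75
position: [0.5776, 0.1881, -0.0139]
ee_rot: [0.001, -0.237, 0.972, -0.0]
contact_force: [-0.0, 0.2, 3.9]
width: 0.0424
gripper_force: 51.9
```

>>> servo_tool(
  increments=[
    [0, 0, -1.0, 0, 0, 0, 1],
    [0, 0, -2.5, 0, 0, 5.8, 1],
    [0, 0, -2.5, 0, 0, 5.8, 1],
    [0, 0, -2.5, 0, 0, 5.8, 1],
    [0, 0, -2.5, 0, 0, 5.8, 1],
  ],
)

```text
clock: 12.25
position: [0.5761, 0.1879, 0.0962]
ee_rot: [-0.001, -0.034, 0.999, -0.0]
contact_force: [0.2, 0.1, -2.4]
width: 0.0428
gripper_force: 51.3
```

>>> servo_tool(
  increments=[
    [0.79, -2.42, 0, 0, 0, 0, 1],
    [0.79, -2.42, 0, 0, 0, 0, 1],
    [0.79, -2.42, 0, 0, 0, 0, 1],
    [0.79, -2.42, 0, 0, 0, 0, 1],
    [0.79, -2.42, 0, 0, 0, 0, 1],
  ],
)

```text
clock: 12.75
position: [0.5453, 0.0636, 0.0953]
ee_rot: [-0.001, -0.037, 0.999, 0.0]
contact_force: [0.9, -1.0, -3.0]
width: 0.0424
gripper_force: 51.3
```

>>> servo_tool(
  increments=[
    [0.79, -2.42, 0, 0, 0, 0, 1],
    [0.79, -2.42, 0, 0, 0, 0, 1],
    [0.79, -2.42, 0, 0, 0, 0, 1],
    [0.79, -2.42, 0, 0, 0, 0, 1],
    [0.79, -2.42, 0, 0, 0, 0, 1],
  ],
)

```text
clock: 13.25
position: [0.5148, -0.0598, 0.0954]
ee_rot: [-0.001, -0.037, 0.999, 0.0]
contact_force: [-0.8, -0.4, -2.5]
width: 0.0423
gripper_force: 51.3
```

>>> servo_tool(
  increments=[
    [0, 0, 0, 0, 0, 0, 1],
    [0, 0, 0, 0, 0, 0, 1],
    [0, 0, 0, 0, 0, 0, 1],
    [0, 0, 0, 0, 0, 0, 1],
    [0, 0, 0, 0, 0, 0, 1],
  ],
)

```text
clock: 13.75
position: [0.5159, -0.0583, 0.0954]
ee_rot: [-0.0, -0.037, 0.999, 0.0]
contact_force: [-0.3, 0.6, -1.7]
width: 0.0428
gripper_force: 51.4
```

```bash
python3 - <<'E'
from h import *
s=manip.get_state();print(np.round(s["position"],4),np.round(s["ee_rot"],4),np.round(s["contact_force"],1),s["width"])
a=snap("side","s4.png");b=snap("top","t4.png")
c=np.hstack([cv2.resize(a[130:250,250:380],(520,480),interpolation=cv2.INTER_CUBIC),cv2.resize(b[190:290,270:328],(278,480),interpolation=cv2.INTER_CUBIC)])
cv2.imwrite("pics/c4.png",cv2.cvtColor(c,cv2.COLOR_RGB2BGR))
E
```

```text
[ 0.5159 -0.0583  0.0954] [-0.000e+00 -3.710e-02  9.993e-01  2.000e-04] [-0.3  0.6 -1.7] 0.042783237734116075
```

View pics/c4.png

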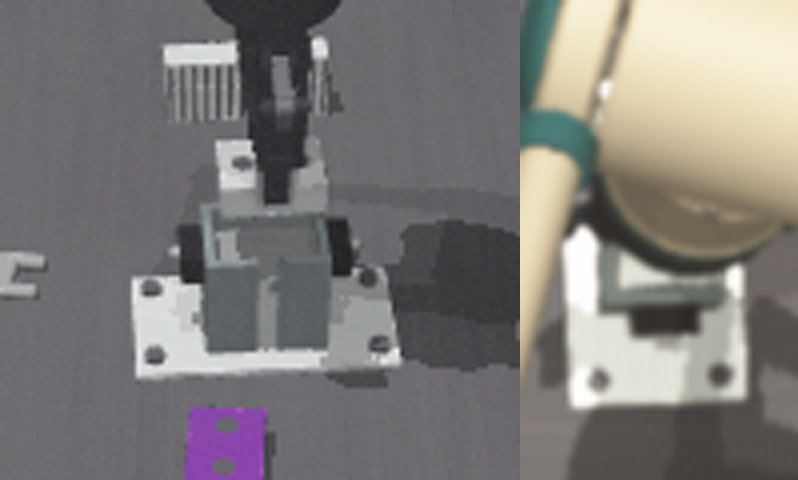

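The side crop shows blank A held level just above the well, with its near-bottom edge at crop row ~213. I'll measure the edge columns of the blank and the magazine's near wall to get the x offset, and fit the flange for y and yaw.

```bash
python3 - <<'E'
from h import *
g=cv2.imread("pics/s4.png").astype(float).mean(2); g0=cv2.imread("pics/s0.png").astype(float).mean(2)
for r in(176,179,181,182,183): print("blank",r,g[r,296:342].astype(int).tolist())
for r in(200,206,211): print("wall0",r,g0[r,292:344].astype(int).tolist())
# flange fit ignoring the well+housing hull
out={}
for n,f,ctr,h,lo,hi in(("top","t0",(298,239),42,140,236),("side","s0",(316,205),40,105,205)):
    im=cv2.imread(f"pics/{f}.png").min(2).astype(float); o=np.array(ctr)-h
    m=np.clip((im[o[1]:o[1]+2*h,o[0]:o[0]+2*h]-lo)/(hi-lo),0,1)
    out[n]=(n,m,o)
def cost(p,vs):
    t=0
    for n,m,o in vs:
        w=np.maximum(hullmask(n,box(.516,-.0595,.073,.108,.066,0.,.085),o,m.shape),0)<=0
        F=hullmask(n,box(*p,.16,.086,0,.006),o,m.shape)
        near=cv2.dilate(F,np.ones((7,7)))-cv2.erode(F,np.ones((7,7)))>0
        far=(hullmask(n,box(.516,-.0595,.073,.175,.10,0,.006),o,m.shape)>0)&w
        t+=(np.abs(F-m)*far).sum()
    return t
for vs in([out["top"]],[out["side"]],[out["top"],out["side"]]):
    q=np.array([.516,-.0595,.073])
    r=minimize(cost,q,args=(vs,),method="Nelder-Mead",options=dict(initial_simplex=[q,q+[.004,0,0],q+[0,.004,0],q+[0,0,.05]],xatol=1e-5,fatol=1e-3))
    print([v[0] for v in vs],np.round(r.x,4),round(r.fun,1))
E
```

```text
blank 176 [106, 106, 97, 97, 98, 96, 98, 97, 124, 201, 212, 212, 212, 214, 212, 211, 194, 170, 115, 98, 52, 51, 43, 45, 46, 50, 83, 120, 144, 150, 153, 154, 132, 133, 133, 133, 98, 100, 103, 100, 100, 97, 98, 99, 100, 100]
blank 179 [106, 95, 97, 96, 97, 95, 98, 97, 107, 137, 143, 144, 143, 143, 142, 141, 138, 132, 118, 96, 50, 49, 50, 51, 47, 51, 96, 124, 141, 141, 141, 140, 140, 141, 139, 134, 94, 98, 99, 97, 98, 95, 95, 96, 96, 98]
blank 181 [96, 96, 95, 98, 132, 133, 134, 133, 133, 139, 144, 144, 145, 145, 145, 145, 142, 138, 131, 120, 97, 115, 114, 115, 116, 121, 126, 135, 140, 139, 142, 142, 141, 139, 138, 123, 106, 106, 110, 110, 109, 107, 107, 107, 106, 107]
blank 182 [95, 95, 95, 99, 127, 135, 124, 106, 110, 132, 145, 146, 143, 143, 144, 144, 142, 138, 138, 134, 134, 133, 135, 134, 133, 133, 135, 135, 139, 139, 138, 138, 139, 138, 137, 119, 106, 107, 109, 112, 108, 109, 106, 107, 108, 107]
blank 183 [95, 98, 98, 98, 125, 137, 124, 93, 96, 123, 140, 142, 142, 142, 144, 141, 140, 139, 136, 135, 136, 159, 153, 126, 126, 136, 131, 115, 120, 118, 106, 102, 104, 105, 87, 106, 104,
[... 198 characters left out ...]
94, 95, 95, 93, 93, 94, 93, 113, 155, 155, 158, 205, 208, 206, 172, 70, 77, 74, 72]
wall0 206 [215, 213, 197, 198, 197, 198, 198, 195, 117, 87, 95, 94, 96, 94, 94, 94, 95, 96, 93, 93, 95, 96, 116, 131, 132, 133, 129, 110, 95, 96, 96, 93, 93, 93, 95, 91, 94, 93, 94, 93, 114, 131, 131, 132, 132, 151, 154, 153, 153, 157, 210, 210]
wall0 211 [212, 212, 211, 195, 195, 194, 190, 189, 131, 87, 96, 95, 94, 95, 93, 93, 95, 93, 93, 96, 94, 98, 114, 132, 133, 134, 130, 99, 93, 91, 94, 92, 93, 93, 94, 94, 92, 94, 93, 96, 138, 150, 152, 150, 154, 153, 152, 153, 152, 151, 151, 157]
['top'] [ 0.5168 -0.0596  0.0581] 110.4
['side'] [ 0.5191 -0.0624  0.0651] 127.3
['top', 'side'] [ 0.518 -0.06   0.064] 290.6
```

```bash
python3 - <<'E'
from h import *
g=cv2.imread("pics/s4.png").astype(float).mean(2); g0=cv2.imread("pics/s0.png").astype(float).mean(2)
for c in(307,309,311,325,328): print("col",c,"rows172-190",g[172:191,c].astype(int).tolist())
for c in(304,308,324,328): print("wall0 col",c,"rows208-226",g0[208:227,c].astype(int).tolist())
def edge(p,hx,hy,zs): # near long face left/right end columns and rows
    x,y,w=p;c,s=np.cos(w),np.sin(w); 
    return {z:proj("side",[[x+c*a*hx-s*hy,y+s*a*hx+c*hy,z] for a in(1,-1)]).round(2).tolist() for z in zs}
print("wall",edge((.518,-.06,.064),.03675,.02875,(.006,.02,.03,.077)))
print("blank",edge((.516,-.0585,.074),.03,.022,(.110,.118,.132)))
for d in([.001,0,0],[0,.001,0]):
    print("blank d",d,edge(np.add((.516,-.0585,.074),d),.03,.022,(.110,)))
E
```

```text
col 307 rows172-190 [197, 197, 212, 213, 212, 173, 146, 144, 143, 144, 146, 142, 121, 98, 93, 126, 157, 155, 154]
col 309 rows172-190 [168, 195, 212, 212, 214, 167, 144, 143, 144, 145, 143, 142, 105, 95, 94, 124, 109, 104, 103]
col 311 rows172-190 [147, 194, 197, 197, 211, 146, 136, 141, 143, 145, 144, 141, 110, 92, 91, 98, 104, 103, 101]
col 325 rows172-190 [153, 160, 156, 157, 150, 139, 138, 141, 140, 139, 139, 118, 95, 91, 93, 100, 104, 102, 103]
col 328 rows172-190 [156, 159, 157, 157, 132, 135, 140, 140, 141, 141, 139, 104, 84, 82, 78, 90, 95, 97, 94]
wall0 col 304 rows208-226 [98, 95, 93, 94, 93, 90, 93, 93, 93, 95, 156, 208, 213, 213, 220, 159, 101, 105, 108]
wall0 col 308 rows208-226 [93, 94, 93, 95, 92, 96, 95, 93, 90, 91, 182, 211, 212, 212, 200, 151, 113, 107, 108]
wall0 col 324 rows208-226 [94, 94, 95, 93, 92, 93, 91, 93, 93, 155, 207, 211, 209, 215, 152, 116, 108, 107, 108]
wall0 col 328 rows208-226 [94, 95, 94, 92, 92, 92, 89, 90, 92, 181, 209, 211, 209, 199, 148, 112, 109, 107, 107]
wall {0.006: [[301.49, 217.92], [331.78, 216.44]], 0.02: [[301.45, 213.77], [331.97, 212.28]], 0.03: [[301.43, 210.76], [332.11, 209.26]], 0.077: [[301.3, 196.17], [332.78, 194.66]]}
blank {0.11: [[304.93, 183.91], [331.0, 182.49]], 0.118: [[304.93, 181.25], [331.11, 179.84]], 0.132: [[304.92, 176.55], [331.31, 175.13]]}
blank d [0.001, 0, 0] {0.11: [[304.5, 183.91], [330.56, 182.5]]}
blank d [0, 0.001, 0] {0.11: [[304.94, 184.19], [331.02, 182.78]]}
```

Relative offset from the side view: the magazine is +3.2 mm in x, −1.3 mm in y and about −0.5° from the held blank. I'll correct and lower to the rim.

>>> servo_tool(
  increments=[
    [-0.31, -0.15, 0, 0, 0, 0.4, 1],
    [0, 0, 0.9, 0, 0, 0, 1],
    [0, 0, 0.9, 0, 0, 0, 1],
    [0, 0, 0.7, 0, 0, 0, 1],
    [0, 0, 0, 0, 0, 0, 1],
  ],
)

```text
clock: 14.35
position: [0.5176, -0.0601, 0.0687]
ee_rot: [-0.002, -0.033, 0.999, 0.001]
contact_force: [-0.4, -0.9, -2.1]
width: 0.0432
gripper_force: 51.4
```

>>> servo_tool(
  increments=[
    [0, 0, 0.15, 0, 0, 0, 1],
    [0, 0, 0.15, 0, 0, 0, 1],
    [0, 0, 0.15, 0, 0, 0, 1],
    [0, 0, 0.15, 0, 0, 0, 1],
    [0, 0, 0, 0, 0, 0, 1],
  ],
)

```text
clock: 14.85
position: [0.5189, -0.0604, 0.0643]
ee_rot: [-0.0, -0.033, 0.999, 0.0]
contact_force: [0.7, -1.3, -1.6]
width: 0.043
gripper_force: 51.4
```

>>> servo_tool(
  increments=[
    [0, 0, 0.05, 0, 0, 0, 1],
    [0, 0, 0.05, 0, 0, 0, 1],
    [0, 0, 0.05, 0, 0, 0, 1],
    [0, 0, 0.05, 0, 0, 0, 1],
    [0, 0, 0, 0, 0, 0, 1],
  ],
)

```text
clock: 15.35
position: [0.5192, -0.0604, 0.0628]
ee_rot: [0.0, -0.033, 0.999, 0.0]
contact_force: [0.7, 0.1, 1.5]
width: 0.0424
gripper_force: 51.8
```

>>> servo_tool(
  increments=[
    [0, 0, 0.05, 0, 0, 0, 1],
    [0, 0, 0.05, 0, 0, 0, 1],
    [0, 0, 0.05, 0, 0, 0, 1],
    [0, 0, 0, 0, 0, 0, 1],
    [0, 0, 0, 0, 0, 0, 1],
  ],
)

```text
clock: 15.85
position: [0.5188, -0.0601, 0.0606]
ee_rot: [-0.0, -0.033, 0.999, 0.0]
contact_force: [0.5, 2.1, -1.1]
width: 0.0425
gripper_force: 51.4
```

```bash
python3 - <<'E'
from h import *
s=manip.get_state();print({k:np.round(s[k],4) for k in("position","ee_rot","contact_force","moment","width")})
E
```

```text
{'position': array([ 0.5188, -0.0601,  0.0606]), 'ee_rot': array([-2.000e-04, -3.290e-02,  9.995e-01,  4.000e-04]), 'contact_force': array([ 0.4859,  2.1371, -1.0846]), 'moment': array([ 0.4529, -0.1024, -0.0507]), 'width': np.float64(0.0425)}
```

z is following down with only a light side force, so it seems to be entering. I'll continue.

>>> servo_tool(
  increments=[
    [0, 0, 0.05, 0, 0, 0, 1],
    [0, 0, 0.05, 0, 0, 0, 1],
    [0, 0, 0.05, 0, 0, 0, 1],
    [0, 0, 0.05, 0, 0, 0, 1],
    [0, 0, 0, 0, 0, 0, 1],
  ],
)

```text
clock: 16.35
position: [0.519, -0.0601, 0.0589]
ee_rot: [-0.0, -0.033, 0.999, 0.0]
contact_force: [0.6, 3.6, -1.3]
width: 0.0424
gripper_force: 51.7
```

>>> servo_tool(
  increments=[
    [0, 0, 0.05, 0, 0, 0, 1],
    [0, 0, 0.05, 0, 0, 0, 1],
    [0, 0, 0.05, 0, 0, 0, 1],
    [0, 0, 0.05, 0, 0, 0, 1],
    [0, 0, 0, 0, 0, 0, 1],
  ],
)

```text
clock: 16.85
position: [0.519, -0.0601, 0.0568]
ee_rot: [0.0, -0.033, 0.999, 0.0]
contact_force: [0.0, 5.4, -0.2]
width: 0.0424
gripper_force: 51.7
```

>>> servo_tool(
  increments=[
    [0, 0.06, 0, 0, 0, 0, 1],
    [0, 0, 0.05, 0, 0, 0, 1],
    [0, 0, 0.05, 0, 0, 0, 1],
    [0, 0, 0.05, 0, 0, 0, 1],
    [0, 0, 0, 0, 0, 0, 1],
  ],
)

```text
clock: 17.35
position: [0.519, -0.0601, 0.0553]
ee_rot: [0.0, -0.033, 0.999, -0.0]
contact_force: [0.2, 3.0, -0.2]
width: 0.0425
gripper_force: 51.6
```

>>> servo_tool(
  increments=[
    [0, 0, 0.05, 0, 0, 0, 1],
    [0, 0, 0.05, 0, 0, 0, 1],
    [0, 0, 0.05, 0, 0, 0, 1],
    [0, 0, 0.0, 0, 0, 0, 1],
    [0, 0, 0, 0, 0, 0, 1],
  ],
)

```text
clock: 17.85
position: [0.5189, -0.06, 0.054]
ee_rot: [-0.0, -0.033, 0.999, -0.0]
contact_force: [-1.1, 2.1, 1.6]
width: 0.0424
gripper_force: 51.8
```

>>> servo_tool(
  increments=[
    [0, 0, 0.05, 0, 0, 0, 1],
    [0, 0, 0.05, 0, 0, 0, 1],
    [0, 0, 0.03, 0, 0, 0, 1],
    [0, 0, 0.0, 0, 0, 0, 1],
    [0, 0, 0, 0, 0, 0, 1],
  ],
)

```text
clock: 18.35
position: [0.519, -0.06, 0.0527]
ee_rot: [0.0, -0.033, 0.999, -0.0]
contact_force: [-1.3, 0.8, 2.5]
width: 0.0424
gripper_force: 52.0
```

>>> servo_tool(
  increments=[
    [0, 0, 0, 0, 0, 0, -0.4],
    [0, 0, 0, 0, 0, 0, -0.4],
    [0, 0, 0, 0, 0, 0, -0.4],
    [0, 0, 0, 0, 0, 0, -0.4],
    [0, 0, 0, 0, 0, 0, -0.4],
  ],
)

```text
clock: 18.85
position: [0.5191, -0.0599, 0.0525]
ee_rot: [0.0, -0.033, 0.999, -0.0]
contact_force: [-0.1, -0.5, 0.8]
width: 0.06
gripper_force: 0.0
```

>>> servo_tool(
  increments=[
    [0, 0, -1, 0, 0, 0, -0.4],
    [0, 0, -2, 0, 0, 0, -0.4],
    [0, 0, -1.5, 0, 0, 0, -0.4],
    [0, 0, 0, 0, 0, 0, 1],
    [0, 0, 0, 0, 0, 0, 1],
  ],
)

```text
clock: 19.35
position: [0.5191, -0.0599, 0.098]
ee_rot: [0.001, -0.033, 0.999, -0.0]
contact_force: [-0.9, 0.3, -0.2]
width: 0.0316
gripper_force: 0.0
```

```bash
python3 - <<'E'
from h import *
s=manip.get_state();print({k:np.round(s[k],4) for k in("position","contact_force","width")})
a=snap("side","s5.png")
c=cv2.resize(a[130:250,250:380],(650,600),interpolation=cv2.INTER_CUBIC)
cv2.imwrite("pics/c5.png",cv2.cvtColor(c,cv2.COLOR_RGB2BGR))
E
```

```text
{'position': array([ 0.5191, -0.0599,  0.098 ]), 'contact_force': array([-0.8827,  0.3168, -0.2031]), 'width': np.float64(0.0316)}
```

View pics/c5.png

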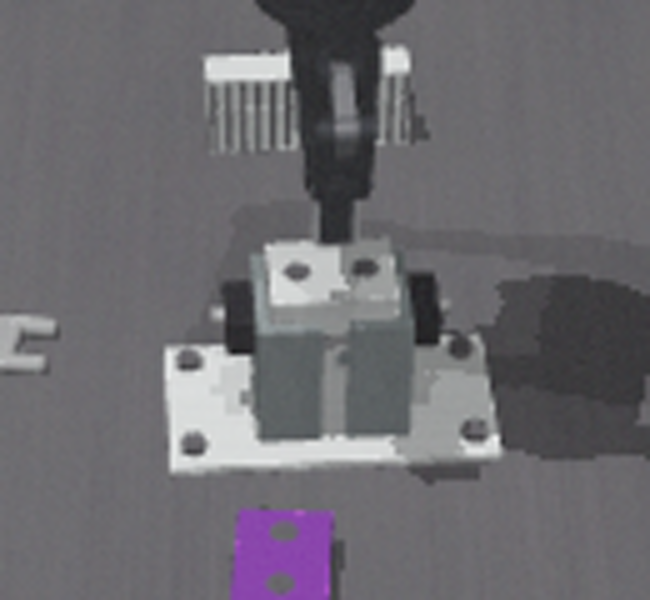

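The crop shows blank A seated flat in the mouth, at crop (330,275), with its lower part inside the well. Now I'll press it with closed fingertips.

>>> servo_tool(
  increments=[
    [0, 0, 0, 0, 0, 0, 1],
    [0, 0, 0, 0, 0, 0, 1],
    [0, 0, 0.9, 0, 0, 0, 1],
    [0, 0, 0.9, 0, 0, 0, 1],
    [0, 0, 0.9, 0, 0, 0, 1],
  ],
)

```text
clock: 19.9
position: [0.5185, -0.0597, 0.0693]
ee_rot: [-0.001, -0.033, 0.999, 0.0]
contact_force: [-0.2, 0.1, 0.7]
width: 0.0001
gripper_force: 0.0
```

>>> servo_tool(
  increments=[
    [0, 0, 0.2, 0, 0, 0, 1],
    [0, 0, 0.2, 0, 0, 0, 1],
    [0, 0, 0.2, 0, 0, 0, 1],
    [0, 0, 0.2, 0, 0, 0, 1],
    [0, 0, 0.2, 0, 0, 0, 1],
  ],
)

```text
clock: 20.4
position: [0.5198, -0.0599, 0.0616]
ee_rot: [0.001, -0.033, 0.999, -0.0]
contact_force: [-1.2, 0.9, 7.8]
width: 0.0002
gripper_force: 3.7
```

>>> servo_tool(
  increments=[
    [0, 0, 0.1, 0, 0, 0, 1],
    [0, 0, 0.1, 0, 0, 0, 1],
    [0, 0, 0.1, 0, 0, 0, 1],
    [0, 0, 0.1, 0, 0, 0, 1],
    [0, 0, 0.1, 0, 0, 0, 1],
  ],
)

```text
clock: 20.9
position: [0.5199, -0.0599, 0.0563]
ee_rot: [0.001, -0.033, 0.999, -0.0]
contact_force: [1.3, 0.4, 4.8]
width: -0.0004
gripper_force: 2.4
```

>>> servo_tool(
  increments=[
    [0, 0, 0.2, 0, 0, 0, 1],
    [0, 0, 0.2, 0, 0, 0, 1],
    [0, 0, 0.2, 0, 0, 0, 1],
    [0, 0, 0.2, 0, 0, 0, 1],
    [0, 0, 0.2, 0, 0, 0, 1],
  ],
)

```text
clock: 21.4
position: [0.5199, -0.06, 0.0459]
ee_rot: [0.001, -0.033, 0.999, -0.0]
contact_force: [0.2, -0.1, 5.9]
width: -0.0002
gripper_force: 2.9
```

>>> servo_tool(
  increments=[
    [0, 0, 0.2, 0, 0, 0, 1],
    [0, 0, 0.2, 0, 0, 0, 1],
    [0, 0, 0.2, 0, 0, 0, 1],
    [0, 0, 0.2, 0, 0, 0, 1],
    [0, 0, 0.0, 0, 0, 0, 1],
  ],
)

```text
clock: 21.9
position: [0.5198, -0.0599, 0.0378]
ee_rot: [0.001, -0.033, 0.999, -0.0]
contact_force: [1.1, 0.2, 4.5]
width: 0.0003
gripper_force: 1.9
```

>>> servo_tool(
  increments=[
    [0, 0, 0.1, 0, 0, 0, 1],
    [0, 0, 0.1, 0, 0, 0, 1],
    [0, 0, 0.1, 0, 0, 0, 1],
    [0, 0, 0.1, 0, 0, 0, 1],
    [0, 0, 0.0, 0, 0, 0, 1],
  ],
)

```text
clock: 22.4
position: [0.5194, -0.0599, 0.0335]
ee_rot: [0.0, -0.033, 0.999, -0.0]
contact_force: [1.6, -0.6, 2.8]
width: -0.0002
gripper_force: 1.5
```

>>> servo_tool(
  increments=[
    [0, 0, 0.1, 0, 0, 0, 1],
    [0, 0, 0.08, 0, 0, 0, 1],
    [0, 0, 0, 0, 0, 0, 1],
    [0, 0, 0, 0, 0, 0, 1],
    [0, 0, 0, 0, 0, 0, 1],
  ],
)

```text
clock: 22.9
position: [0.5192, -0.0599, 0.0319]
ee_rot: [0.0, -0.033, 0.999, -0.0]
contact_force: [2.8, 0.3, 2.3]
width: 0.0004
gripper_force: 1.6
```

>>> servo_tool(
  increments=[
    [0, 0, -0.5, 0, 0, 0, 1],
    [0, 0, -1, 0, 0, 0, 1],
    [0, 0, -3, 0, 0, 0, 1],
    [0, 0, -3, 0, 0, 0, 1],
    [0, 0, -3, 0, 0, 0, 1],
  ],
)

```text
clock: 23.4
position: [0.5168, -0.0593, 0.1376]
ee_rot: [-0.002, -0.033, 0.999, 0.001]
contact_force: [0.5, -0.2, 0.2]
width: 0.0
gripper_force: 0.0
```

>>> servo_tool(
  increments=[
    [0, 0, 0, 0, 0, 6.22, 1],
    [0, 0, 0, 0, 0, 6.22, 1],
    [0, 0, 0, 0, 0, 6.22, 1],
    [0, 0, 0, 0, 0, 6.22, 1],
    [0, 0, 0, 0, 0, 6.22, 1],
  ],
)

```text
clock: 23.9
position: [0.517, -0.0594, 0.1366]
ee_rot: [-0.002, 0.238, 0.971, -0.0]
contact_force: [-1.1, -0.5, 0.3]
width: -0.0001
gripper_force: 0.0
```

>>> servo_tool(
  increments=[
    [1.56, 1.76, 0, 0, 0, 0, 0],
    [1.56, 1.76, 0, 0, 0, 0, 0],
    [1.56, 1.76, 0, 0, 0, 0, 0],
    [1.56, 1.76, 0, 0, 0, 0, 0],
    [1.56, 1.76, 0, 0, 0, 0, 0],
  ],
)

```text
clock: 24.4
position: [0.4877, 0.055, 0.1366]
ee_rot: [-0.002, 0.236, 0.972, -0.0]
contact_force: [-0.2, -0.4, 0.0]
width: 0.0425
gripper_force: 0.0
```

>>> servo_tool(
  increments=[
    [1.56, 1.76, 0, 0, 0, 0, -0.4],
    [1.56, 1.76, 0, 0, 0, 0, -0.4],
    [1.56, 1.76, 0, 0, 0, 0, -0.4],
    [1.56, 1.76, 0, 0, 0, 0, -0.4],
    [1.56, 1.76, 0, 0, 0, 0, -0.4],
  ],
)

```text
clock: 24.9
position: [0.4588, 0.1686, 0.1367]
ee_rot: [-0.002, 0.236, 0.972, -0.001]
contact_force: [-0.2, 0.6, -0.7]
width: 0.0599
gripper_force: 0.0
```

```bash
python3 - <<'E'
from h import *
s=manip.get_state();print({k:np.round(s[k],4) for k in("position","ee_rot","contact_force","width")})
a=snap("side","s6.png"); b=snap("top","t6.png")
c=np.hstack([cv2.resize(a[160:230,270:360],(440,342),interpolation=cv2.INTER_CUBIC),cv2.resize(b[200:280,255:335],(342,342),interpolation=cv2.INTER_CUBIC)])
cv2.imwrite("pics/c6.png",cv2.cvtColor(c,cv2.COLOR_RGB2BGR))
E
```

```text
{'position': array([0.4588, 0.1686, 0.1367]), 'ee_rot': array([-1.600e-03,  2.361e-01,  9.717e-01, -8.000e-04]), 'contact_force': array([-0.1714,  0.595 , -0.7047]), 'width': np.float64(0.0599)}
```

View pics/c6.png

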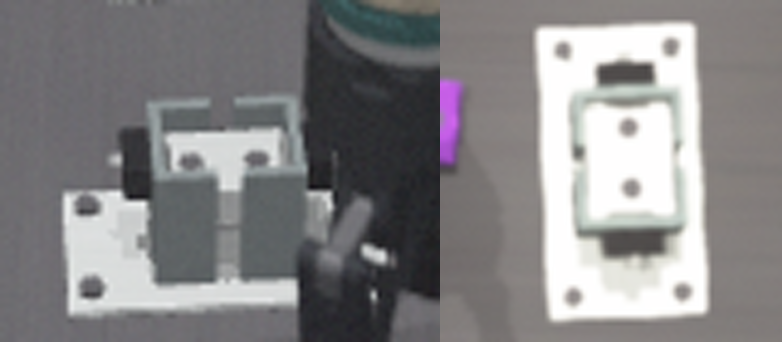

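Blank A lies flat below the rim, caught under the lips; in the top crop the lip notches overlap its ends at (628,100) and (630,215). I'll go on to blank B.

>>> servo_tool(
  increments=[
    [-0.21, 0.07, 2.4, 0, 0, 0, -0.4],
    [0, 0, 2.4, 0, 0, 0, -0.4],
    [0, 0, 2.4, 0, 0, 0, -0.4],
    [0, 0, 2.4, 0, 0, 0, -0.4],
    [0, 0, 2.4, 0, 0, 0, -0.4],
  ],
)

```text
clock: 25.5
position: [0.4624, 0.1667, 0.016]
ee_rot: [-0.001, 0.236, 0.972, -0.001]
contact_force: [0.4, 0.1, -0.8]
width: 0.0598
gripper_force: 0.0
```

>>> servo_tool(
  increments=[
    [0, 0, 0, 0, 0, 0, -0.4],
    [0, 0, 0, 0, 0, 0, -0.4],
    [0, 0, 0, 0, 0, 0, -0.4],
    [0, 0, 0, 0, 0, 0, -0.4],
    [0, 0, 0, 0, 0, 0, -0.4],
  ],
)

```text
clock: 26.0
position: [0.464, 0.1679, 0.0178]
ee_rot: [0.001, 0.236, 0.972, 0.0]
contact_force: [-0.3, -0.2, 0.1]
width: 0.0595
gripper_force: 0.0
```

```bash
python3 - <<'E'
from h import *
from scipy.spatial.transform import Rotation as Ro
s=manip.get_state();print({k:np.round(s[k],4) for k in("position","ee_rot","contact_force","width")})
q=s["ee_rot"];R=Ro.from_quat([q[1],q[2],q[3],q[0]]).as_matrix()
print("tool y ang",np.degrees(np.arctan2(R[1,1],R[0,1])),"z axis",R[:,2].round(4))
print("shift cm",(R.T@(np.array([.461,.1682,-.0145])-s["position"])*100).round(2))
E
```

```text
{'position': array([0.464 , 0.1679, 0.0178]), 'ee_rot': array([9.000e-04, 2.361e-01, 9.717e-01, 4.000e-04]), 'contact_force': array([-0.3175, -0.1641,  0.0649]), 'width': np.float64(0.0595)}
tool y ang 62.69143337819275 z axis [ 1.9e-03  4.0e-04 -1.0e+00]
shift cm [ 0.28 -0.12  3.23]
```

>>> servo_tool(
  increments=[
    [0.28, -0.12, 0.6, 0, 0, 0, -0.4],
    [0, 0, 1.0, 0, 0, 0, -0.4],
    [0, 0, 1.0, 0, 0, 0, -0.4],
    [0, 0, 0.63, 0, 0, 0, -0.4],
    [0, 0, 0, 0, 0, 0, -0.4],
  ],
)

```text
clock: 26.5
position: [0.4592, 0.1678, -0.0169]
ee_rot: [-0.001, 0.236, 0.972, -0.001]
contact_force: [0.0, -0.3, 0.2]
width: 0.0602
gripper_force: 0.0
```

>>> servo_tool(
  increments=[
    [0, 0, 0, 0, 0, 0, -0.4],
    [0, 0, 0, 0, 0, 0, 1],
    [0, 0, 0, 0, 0, 0, 1],
    [0, 0, 0, 0, 0, 0, 1],
    [0, 0, 0, 0, 0, 0, 1],
  ],
  squeeze=50,
)

```text
clock: 27.0
position: [0.4609, 0.1682, -0.015]
ee_rot: [0.001, 0.236, 0.972, 0.0]
contact_force: [-0.3, -0.3, 3.0]
width: 0.0425
gripper_force: 51.7
```

>>> servo_tool(
  increments=[
    [0, 0, 0, 0, 0, 0, 1],
    [0, 0, 0, 0, 0, 0, 1],
    [0, 0, 0, 0, 0, 0, 1],
    [0, 0, 0, 0, 0, 0, 1],
    [0, 0, 0, 0, 0, 0, 1],
  ],
)

```text
clock: 27.5
position: [0.4608, 0.1682, -0.0151]
ee_rot: [0.001, 0.236, 0.972, 0.0]
contact_force: [0.3, 1.0, 5.9]
width: 0.0426
gripper_force: 51.9
```

>>> servo_tool(
  increments=[
    [0, 0, -1.0, 0, 0, 0, 1],
    [0, 0, -2.5, 0, 0, -7.78, 1],
    [0, 0, -2.5, 0, 0, -7.78, 1],
    [0, 0, -2.5, 0, 0, -7.78, 1],
    [0, 0, -2.55, 0, 0, -7.78, 1],
  ],
)

```text
clock: 28.0
position: [0.4592, 0.1677, 0.0958]
ee_rot: [-0.001, -0.036, 0.999, -0.0]
contact_force: [0.2, -0.0, -2.7]
width: 0.0429
gripper_force: 51.3
```

>>> servo_tool(
  increments=[
    [-0.43, -2.31, 0, 0, 0, 0, 1],
    [-0.43, -2.31, 0, 0, 0, 0, 1],
    [-0.43, -2.31, 0, 0, 0, 0, 1],
    [-0.43, -2.31, 0, 0, 0, 0, 1],
    [-0.43, -2.31, 0, 0, 0, 0, 1],
  ],
)

```text
clock: 28.5
position: [0.4886, 0.0533, 0.0949]
ee_rot: [-0.001, -0.033, 0.999, 0.0]
contact_force: [-0.0, -0.5, -2.1]
width: 0.043
gripper_force: 51.2
```

>>> servo_tool(
  increments=[
    [-0.43, -2.31, 0, 0, 0, 0, 1],
    [-0.43, -2.31, 0, 0, 0, 0, 1],
    [-0.43, -2.31, 0, 0, 0, 0, 1],
    [-0.43, -2.31, 0, 0, 0, 0, 1],
    [-0.43, -2.31, 0, 0, 0, 0, 1],
  ],
)

```text
clock: 29.0
position: [0.5177, -0.0604, 0.0948]
ee_rot: [-0.001, -0.033, 0.999, 0.0]
contact_force: [0.8, -0.1, -1.7]
width: 0.0428
gripper_force: 51.2
```

>>> servo_tool(
  increments=[
    [0, 0, 0, 0, 0, 0, 1],
    [0, 0, 0, 0, 0, 0, 1],
    [0, 0, 0, 0, 0, 0, 1],
    [0, 0, 0, 0, 0, 0, 1],
    [0, 0, 0, 0, 0, 0, 1],
  ],
)

```text
clock: 29.5
position: [0.5182, -0.0588, 0.095]
ee_rot: [-0.0, -0.034, 0.999, 0.0]
contact_force: [-0.3, 0.5, -1.2]
width: 0.0428
gripper_force: 51.3
```

```bash
python3 - <<'E'
from h import *
from scipy.spatial.transform import Rotation as Ro
s=manip.get_state();print({k:np.round(s[k],4) for k in("position","ee_rot","contact_force","width")})
q=s["ee_rot"];R=Ro.from_quat([q[1],q[2],q[3],q[0]]).as_matrix()
print("tool y ang",np.degrees(np.arctan2(R[1,1],R[0,1])),"z axis",R[:,2].round(4))
print("shift cm",(R.T@(np.array([.519,-.0598,.0954])-s["position"])*100).round(2))
a=snap("side","s7.png"); g=a.astype(float).mean(2)
for r in(176,179,181): print("blank",r,g[r,296:342].astype(int).tolist())
for c in(307,309,311,325,328): print("col",c,"rows172-190",g[172:191,c].astype(int).tolist())
E
```

```text
{'position': array([ 0.5182, -0.0588,  0.095 ]), 'ee_rot': array([-1.000e-04, -3.370e-02,  9.994e-01,  2.000e-04]), 'contact_force': array([-0.2767,  0.5317, -1.1607]), 'width': np.float64(0.0428)}
tool y ang 93.86537258295725 z axis [-2.e-04  3.e-04 -1.e+00]
shift cm [-0.07 -0.11 -0.04]
blank 176 [108, 98, 99, 96, 99, 97, 100, 126, 218, 218, 218, 219, 217, 204, 204, 202, 160, 116, 97, 51, 51, 47, 49, 45, 52, 103, 121, 127, 128, 136, 143, 144, 142, 142, 110, 99, 97, 98, 103, 100, 98, 97, 101, 95, 100, 99]
blank 179 [97, 97, 97, 96, 96, 94, 100, 108, 158, 145, 144, 139, 139, 140, 139, 136, 129, 115, 96, 52, 48, 50, 46, 47, 49, 101, 126, 141, 142, 142, 143, 142, 140, 141, 105, 98, 95, 100, 98, 98, 97, 98, 99, 99, 95, 97]
blank 181 [96, 96, 97, 100, 133, 132, 135, 135, 158, 145, 142, 144, 143, 140, 141, 137, 139, 129, 118, 110, 113, 116, 114, 116, 121, 127, 141, 142, 141, 141, 142, 141, 139, 140, 94, 109, 105, 109, 110, 111, 110, 110, 107, 109, 106, 108]
col 307 rows172-190 [193, 213, 215, 213, 219, 154, 139, 139, 145, 144, 144, 142, 101, 95, 95, 174, 198, 196, 199]
col 309 rows172-190 [173, 196, 198, 196, 204, 150, 142, 140, 142, 140, 143, 131, 98, 94, 92, 127, 135, 134, 135]
col 311 rows172-190 [192, 196, 197, 195, 202, 149, 137, 136, 136, 137, 136, 126, 97, 93, 92, 133, 136, 134, 134]
col 325 rows172-190 [156, 158, 157, 155, 136, 139, 139, 142, 141, 141, 138, 96, 94, 92, 112, 132, 131, 132, 135]
col 328 rows172-190 [158, 158, 156, 169, 142, 139, 139, 140, 142, 139, 141, 94, 83, 82, 76, 89, 102, 105, 106]
```

>>> servo_tool(
  increments=[
    [0.06, -0.1, 0, 0, 0, 0, 1],
    [0, 0, 0.9, 0, 0, 0, 1],
    [0, 0, 0.9, 0, 0, 0, 1],
    [0, 0, 0.7, 0, 0, 0, 1],
    [0, 0, 0, 0, 0, 0, 1],
  ],
)

```text
clock: 30.05
position: [0.5167, -0.0603, 0.0683]
ee_rot: [-0.002, -0.033, 0.999, 0.001]
contact_force: [-0.7, -0.3, -1.7]
width: 0.0426
gripper_force: 51.3
```

>>> servo_tool(
  increments=[
    [0, 0, 0.15, 0, 0, 0, 1],
    [0, 0, 0.15, 0, 0, 0, 1],
    [0, 0, 0.15, 0, 0, 0, 1],
    [0, 0, 0.15, 0, 0, 0, 1],
    [0, 0, 0, 0, 0, 0, 1],
  ],
)

```text
clock: 30.55
position: [0.5179, -0.0607, 0.0639]
ee_rot: [-0.0, -0.033, 0.999, 0.0]
contact_force: [-0.6, 1.0, -1.9]
width: 0.0427
gripper_force: 51.3
```

>>> servo_tool(
  increments=[
    [0, 0, 0.05, 0, 0, 0, 1],
    [0, 0, 0.05, 0, 0, 0, 1],
    [0, 0, 0.05, 0, 0, 0, 1],
    [0, 0, 0.05, 0, 0, 0, 1],
    [0, 0, 0, 0, 0, 0, 1],
  ],
)

```text
clock: 31.05
position: [0.518, -0.0606, 0.062]
ee_rot: [0.0, -0.033, 0.999, 0.0]
contact_force: [0.2, -0.6, -1.7]
width: 0.0426
gripper_force: 51.3
```

>>> servo_tool(
  increments=[
    [0, 0, 0.05, 0, 0, 0, 1],
    [0, 0, 0.05, 0, 0, 0, 1],
    [0, 0, 0.05, 0, 0, 0, 1],
    [0, 0, 0, 0, 0, 0, 1],
    [0, 0, 0, 0, 0, 0, 1],
  ],
)

```text
clock: 31.55
position: [0.5181, -0.0607, 0.0617]
ee_rot: [0.0, -0.033, 0.999, -0.0]
contact_force: [-1.8, 0.3, 7.8]
width: 0.0426
gripper_force: 52.3
```

It's standing on the rim (z stopped, 8 N). I'll feel toward +y.

```bash
python3 -c "
from h import *
s=manip.get_state();print({k:np.round(s[k],4) for k in('position','contact_force','moment')})"
```

```text
{'position': array([ 0.5181, -0.0607,  0.0617]), 'contact_force': array([-1.7951,  0.2994,  7.8235]), 'moment': array([ 0.011 ,  0.3743, -0.0573])}
```

>>> servo_tool(
  increments=[
    [0, 0.02, 0, 0, 0, 0, 1],
    [0, 0.02, 0, 0, 0, 0, 1],
    [0, 0.02, 0, 0, 0, 0, 1],
    [0, 0, 0, 0, 0, 0, 1],
    [0, 0, 0, 0, 0, 0, 1],
  ],
)

```text
clock: 32.05
position: [0.5182, -0.0606, 0.0616]
ee_rot: [0.0, -0.033, 0.999, -0.001]
contact_force: [-2.5, -0.8, 6.2]
width: 0.0425
gripper_force: 52.2
```

```bash
python3 -c "
from h import *
s=manip.get_state();print({k:np.round(s[k],4) for k in('position','contact_force','moment')})"
```

```text
{'position': array([ 0.5182, -0.0606,  0.0616]), 'contact_force': array([-2.4553, -0.8136,  6.2098]), 'moment': array([-0.258,  0.374, -0.062])}
```

>>> servo_tool(
  increments=[
    [-0.03, 0, 0, 0, 0, 0, 1],
    [-0.03, 0, 0, 0, 0, 0, 1],
    [-0.02, 0, 0, 0, 0, 0, 1],
    [0, 0, 0, 0, 0, 0, 1],
    [0, 0, 0, 0, 0, 0, 1],
  ],
)

```text
clock: 32.55
position: [0.5182, -0.0606, 0.0616]
ee_rot: [-0.0, -0.033, 0.999, -0.001]
contact_force: [-2.9, -0.9, 7.7]
width: 0.0427
gripper_force: 52.3
```

```bash
python3 -c "
from h import *
s=manip.get_state();print({k:np.round(s[k],4) for k in('position','contact_force','moment')})"
```

```text
{'position': array([ 0.5182, -0.0606,  0.0616]), 'contact_force': array([-2.9155, -0.8789,  7.686 ]), 'moment': array([-0.3481,  0.5619, -0.1069])}
```

Friction holds it. I'll lift 1.5 mm so it takes up the shift (+0.8 x, +0.6 y), then press again.

>>> servo_tool(
  increments=[
    [0, 0, -0.2, 0, 0, 0, 1],
    [0, 0, 0, 0, 0, 0, 1],
    [0, 0, 0, 0, 0, 0, 1],
    [0, 0, 0, 0, 0, 0, 1],
    [0, 0, 0, 0, 0, 0, 1],
  ],
)

```text
clock: 33.05
position: [0.5187, -0.0599, 0.0622]
ee_rot: [-0.0, -0.033, 0.999, 0.0]
contact_force: [-0.3, -0.9, -1.9]
width: 0.0425
gripper_force: 51.3
```

>>> servo_tool(
  increments=[
    [0, 0, 0.1, 0, 0, 0, 1],
    [0, 0, 0.05, 0, 0, 0, 1],
    [0, 0, 0.05, 0, 0, 0, 1],
    [0, 0, 0, 0, 0, 0, 1],
    [0, 0, 0, 0, 0, 0, 1],
  ],
)

```text
clock: 33.55
position: [0.5188, -0.06, 0.0605]
ee_rot: [0.0, -0.033, 0.999, 0.0]
contact_force: [0.5, 0.1, -1.0]
width: 0.043
gripper_force: 51.3
```

```bash
python3 -c "
from h import *
s=manip.get_state();print({k:np.round(s[k],4) for k in('position','contact_force','moment')})"
```

```text
{'position': array([ 0.5188, -0.06  ,  0.0605]), 'contact_force': array([ 0.471 ,  0.0652, -0.9705]), 'moment': array([0.0172, 0.0218, 0.0139])}
```

It's in, with no force at z = 60.5 mm. I'll lower to the lips.

>>> servo_tool(
  increments=[
    [0, 0, 0.07, 0, 0, 0, 1],
    [0, 0, 0.07, 0, 0, 0, 1],
    [0, 0, 0.07, 0, 0, 0, 1],
    [0, 0, 0.07, 0, 0, 0, 1],
    [0, 0, 0, 0, 0, 0, 1],
  ],
)

```text
clock: 34.05
position: [0.5187, -0.06, 0.0576]
ee_rot: [-0.0, -0.033, 0.999, 0.0]
contact_force: [-0.2, 0.7, -1.2]
width: 0.0426
gripper_force: 51.3
```

>>> servo_tool(
  increments=[
    [0, 0, 0.07, 0, 0, 0, 1],
    [0, 0, 0.07, 0, 0, 0, 1],
    [0, 0, 0.07, 0, 0, 0, 1],
    [0, 0, 0.06, 0, 0, 0, 1],
    [0, 0, 0, 0, 0, 0, 1],
  ],
)

```text
clock: 34.55
position: [0.5187, -0.06, 0.0549]
ee_rot: [-0.0, -0.033, 0.999, 0.0]
contact_force: [0.0, 0.4, -2.1]
width: 0.0428
gripper_force: 51.3
```

>>> servo_tool(
  increments=[
    [0, 0, 0.05, 0, 0, 0, 1],
    [0, 0, 0.05, 0, 0, 0, 1],
    [0, 0, 0.05, 0, 0, 0, 1],
    [0, 0, 0.05, 0, 0, 0, 1],
    [0, 0, 0, 0, 0, 0, 1],
  ],
)

```text
clock: 35.05
position: [0.5185, -0.06, 0.0531]
ee_rot: [-0.0, -0.033, 0.999, 0.0]
contact_force: [-0.9, 0.7, 0.1]
width: 0.0427
gripper_force: 51.5
```

>>> servo_tool(
  increments=[
    [0, 0, 0, 0, 0, 0, -0.4],
    [0, 0, 0, 0, 0, 0, -0.4],
    [0, 0, 0, 0, 0, 0, -0.4],
    [0, 0, 0, 0, 0, 0, -0.4],
    [0, 0, 0, 0, 0, 0, -0.4],
  ],
)

```text
clock: 35.55
position: [0.5188, -0.06, 0.053]
ee_rot: [0.0, -0.033, 0.999, 0.0]
contact_force: [-0.7, 0.2, 0.6]
width: 0.0596
gripper_force: 0.0
```

>>> servo_tool(
  increments=[
    [0, 0, -1, 0, 0, 0, -0.4],
    [0, 0, -2, 0, 0, 0, -0.4],
    [0, 0, -1.5, 0, 0, 0, -0.4],
    [0, 0, 0, 0, 0, 0, 1],
    [0, 0, 0, 0, 0, 0, 1],
  ],
)

```text
clock: 36.05
position: [0.5189, -0.06, 0.0984]
ee_rot: [0.0, -0.033, 0.999, -0.0]
contact_force: [-0.9, 0.8, 0.1]
width: 0.0314
gripper_force: 0.0
```

>>> servo_tool(
  increments=[
    [0, 0, 0, 0, 0, 0, 1],
    [0, 0, 0, 0, 0, 0, 1],
    [0, 0, 0.9, 0, 0, 0, 1],
    [0, 0, 0.9, 0, 0, 0, 1],
    [0, 0, 0.9, 0, 0, 0, 1],
  ],
)

```text
clock: 36.55
position: [0.5182, -0.0599, 0.0696]
ee_rot: [-0.001, -0.033, 0.999, 0.0]
contact_force: [-0.7, -0.1, -0.1]
width: 0.0002
gripper_force: 0.0
```

>>> servo_tool(
  increments=[
    [0, 0, 0.2, 0, 0, 0, 1],
    [0, 0, 0.2, 0, 0, 0, 1],
    [0, 0, 0.2, 0, 0, 0, 1],
    [0, 0, 0.2, 0, 0, 0, 1],
    [0, 0, 0.1, 0, 0, 0, 1],
  ],
)

```text
clock: 37.05
position: [0.5196, -0.0602, 0.0637]
ee_rot: [0.001, -0.033, 0.999, -0.0]
contact_force: [-3.8, 0.1, 11.6]
width: -0.0
gripper_force: 5.1
```

>>> servo_tool(
  increments=[
    [0, 0, 0.1, 0, 0, 0, 1],
    [0, 0, 0.1, 0, 0, 0, 1],
    [0, 0, 0.1, 0, 0, 0, 1],
    [0, 0, 0.1, 0, 0, 0, 1],
    [0, 0, 0.1, 0, 0, 0, 1],
  ],
)

```text
clock: 37.55
position: [0.5198, -0.0601, 0.0586]
ee_rot: [0.001, -0.033, 0.999, -0.0]
contact_force: [-0.0, 1.7, 4.8]
width: 0.0001
gripper_force: 2.6
```

Past the lips' start; I'll keep pressing.

>>> servo_tool(
  increments=[
    [0, 0, 0.2, 0, 0, 0, 1],
    [0, 0, 0.2, 0, 0, 0, 1],
    [0, 0, 0.2, 0, 0, 0, 1],
    [0, 0, 0.2, 0, 0, 0, 1],
    [0, 0, 0.2, 0, 0, 0, 1],
  ],
)

```text
clock: 38.05
position: [0.5198, -0.0601, 0.0483]
ee_rot: [0.001, -0.033, 0.999, -0.0]
contact_force: [-1.6, -0.1, 6.2]
width: -0.0001
gripper_force: 3.2
```

>>> servo_tool(
  increments=[
    [0, 0, 0.2, 0, 0, 0, 1],
    [0, 0, 0.2, 0, 0, 0, 1],
    [0, 0, 0.2, 0, 0, 0, 1],
    [0, 0, 0.2, 0, 0, 0, 1],
    [0, 0, 0.1, 0, 0, 0, 1],
  ],
)

```text
clock: 38.55
position: [0.5198, -0.0601, 0.0394]
ee_rot: [0.001, -0.033, 0.999, -0.0]
contact_force: [-1.5, 0.5, 6.4]
width: 0.0002
gripper_force: 3.8
```

>>> servo_tool(
  increments=[
    [0, 0, 0.1, 0, 0, 0, 1],
    [0, 0, 0.1, 0, 0, 0, 1],
    [0, 0, 0.1, 0, 0, 0, 1],
    [0, 0, 0.1, 0, 0, 0, 1],
    [0, 0, 0.0, 0, 0, 0, 1],
  ],
)

```text
clock: 39.05
position: [0.5198, -0.0602, 0.0345]
ee_rot: [0.001, -0.033, 0.999, -0.0]
contact_force: [1.3, 0.5, 4.3]
width: 0.0
gripper_force: 1.9
```

>>> servo_tool(
  increments=[
    [0, 0, 0.1, 0, 0, 0, 1],
    [0, 0, 0.1, 0, 0, 0, 1],
    [0, 0, 0.05, 0, 0, 0, 1],
    [0, 0, 0, 0, 0, 0, 1],
    [0, 0, 0, 0, 0, 0, 1],
  ],
)

```text
clock: 39.55
position: [0.5196, -0.0602, 0.0317]
ee_rot: [0.001, -0.033, 0.999, -0.0]
contact_force: [3.2, -0.6, 2.1]
width: 0.0001
gripper_force: 1.9
```

>>> servo_tool(
  increments=[
    [0, 0, -0.3, 0, 0, 0, 1],
    [0, 0, -0.5, 0, 0, 0, 1],
    [0, 0, -2, 0, 0, 0, 1],
    [0, 0, -3, 0, 0, 0, 1],
    [0, 0, -3, 0, 0, 0, 1],
  ],
)

```text
clock: 40.05
position: [0.5158, -0.0595, 0.1192]
ee_rot: [-0.003, -0.033, 0.999, 0.001]
contact_force: [-0.0, -0.2, 0.4]
width: -0.0002
gripper_force: 0.0
```

>>> servo_tool(
  increments=[
    [2, 4, 0, 0, 0, 0, 1],
    [2, 4, 0, 0, 0, 0, 1],
    [2, 4, 0, 0, 0, 0, 1],
    [2, 4, 0, 0, 0, 0, 1],
    [0, 0, 0, 0, 0, 0, 1],
  ],
)

```text
clock: 40.55
position: [0.4217, 0.0975, 0.1186]
ee_rot: [-0.004, -0.036, 0.999, 0.001]
contact_force: [0.3, -0.4, 0.3]
width: -0.0002
gripper_force: 0.0
```

```bash
python3 - <<'E'
from h import *
s=manip.get_state();print({k:np.round(s[k],4) for k in("position","contact_force","clock")})
a=snap("side","s8.png"); b=snap("top","t8.png")
c=np.hstack([cv2.resize(a[160:230,270:360],(440,342),interpolation=cv2.INTER_CUBIC),cv2.resize(b[200:280,255:335],(342,342),interpolation=cv2.INTER_CUBIC)])
cv2.imwrite("pics/c8.png",cv2.cvtColor(c,cv2.COLOR_RGB2BGR))
E
```

```text
{'position': array([0.4217, 0.0975, 0.1186]), 'contact_force': array([ 0.2748, -0.436 ,  0.2539]), 'clock': np.float64(40.55)}
```

View pics/c8.png

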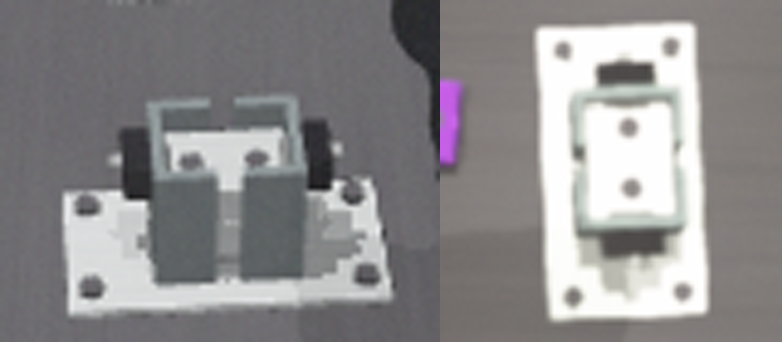

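The crop shows blank B flat under the lips, with its holes at the same pixels, (190,158) and (257,158), as A had when caught. The rim is clear and the gripper is away, so I'll hand in.

```bash
python3 -c "
from rig import manip
print(manip.sign_off())"
```

```text
the job is handed in; nothing more can be done
None
```

I loaded both bare-aluminium blanks and handed the job in at about 40.6 s: they lie flat in the magazine and look caught beneath the shut lips in the last pictures, but sign-off returned no verdict.

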